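# Load the bearing tray and show it to the bench camera

### The arm

A 7-joint arm with a two-finger parallel gripper is mounted at the origin on a cart in front of the work surface, level with it; the furniture and walls round the work are solid. World frame = base frame: x ahead of the robot, y to its left, z up, the work surface at z = 0. Lengths are in m, angles in rad, forces in N, time in s.
With the tool pointing down it reaches from about 0.4 to 0.9 m from the base axis. Payload 5.6 kg.
Tool frame: the origin (TCP) lies between the finger pads; the fingertips stand 19 mm ahead of it and the grasp point (between the pads) is the TCP; z points along the fingers, y is the direction in which the jaws open and shut (so a half turn about z gives the same grasp; the last joint's range is limited). The gripper opens to 92 mm and grips with 3 to 60 N. Pads are 20 mm wide; open, the fingers measure 128 mm over their backs; the gripper's body (75 mm by 189 mm) begins 69 mm behind the grasp point.
Start: joints at [-1.313, 0.468, -0.012, 1.603, 0.006, 1.071, -0.056], TCP at [0.193, 0.621, 0.234] pointing down, gripper open.
Joint ranges: [-2.53, 2.53], [-0.31, 2.02], [-1.57, 1.55], [0.28, 2.44], [-1.29, 4.43], [0.15, 1.84], [-2.92, 2.92]. Speed limits (rad/s): [2.57, 2.57, 3.14, 3.14, 3.14, 3.14, 3.14].

### API

Orientations are given as a rotation vector (axis times angle).
In Python, from workcell import arm gives the robot as it stands.
- The arm moves only by the tool play_rows, never from a script. Its argument "deltas" is a list of rows, each an object with "slide": the shift along the tool's x, y, z in m, a list of three; "delta_rot": the turn, a rotation vector about the tool's x, y, z in rad, a list of three. A call has 1 to 10 rows; each row is the pose to reach, as a shift and turn from the pose commanded when the call began, along the tool's axes at that moment; what a row does not reach only later rows make up. A row lasts 1/10 s, in which the tool goes at most 50 mm and 8.59 degrees, less where a joint would pass 70% of its speed; a pose out of reach is approached as far as the arm can. A call with a gripper value outside its range is refused whole. "jaw" is the opening, from 0 (shut) to 1 (fully open), set as the call begins (left out, the last holds). The fingers move at their own pace and stop on an object; the grip force is fixed at half the most. Time passes only in rows, so rows that repeat a pose let the fingers close. It gives the time, the measured TCP pose, the force and the opening at its end, in the units of the state.
- arm.get_obs(): the state, without advancing time (a new reading comes with each control period).
- arm.grab_frame(name): name is "scene" or "top"; returns the picture (400x640x3 uint8, red, green, blue); there is no depth.
- arm.calibration(name): a dict with "fx", "fy", "cx", "cy" (pixels), "rvec" (rotation vector, rad) and "tvec" (3), from world to camera coordinates, as OpenCV has them. Camera axes: x right, y down, z forward; pixel columns grow to the right and rows downward; lengths in m; the calibration is good to about 2 mm. A picture is of the moment at which its call begins. calibration takes no time and is no camera call.
- arm.close_job(): hands the job in, once; it reports no verdict.
The state is a dict: "t": time; "qpos": joint angles; "qd": joint speeds; "tau": joint torques, N m; "position": TCP position; "eef_rot": TCP orientation; "ft_force": force on the tool from outside, world axes, zero at the start; "ft_torque": the same for the moment, N m; "opening": opening from 0.0 (shut) to 1.0 (fully open).
Only numpy, scipy, OpenCV 4.12 (cv2) and the standard library are available. Lean on these libraries where they do the work, as an engineer would, in place of code of your own. Each camera call takes 0.05 s, during which the arm holds its last target.

### The job

Set the tabbed block down into the tray's keyed nest, seated flat with its tab in the notch, while the tray stands on the bench, and let go of it. Then pick the tray up by its bar handle, carry it without tipping so that the loose ball stays in its shallow pocket, and finish while still holding it, level and still, centred over the small upward-looking camera with its underside about 7 cm above the camera's top. Leave the tin and the loose bush where they are.

Things in the scene. Friction and masses are not known exactly. Their poses are not given: they have to be found in the camera images.
- tray_grip (a point): Centre of the tray's dark handle bar, which stands over the tray's middle on two posts: 60 mm long along the tray's x, 12 mm wide along y (grip across this), 14 mm high, its centre 62 mm above the tray's underside; the 8 mm posts stand 24 mm either side of the middle along x. Axes are the tray's: x along its length from nest to ball pocket, z up.
- tray_under (a point): Centre of the tray's underside, axes as the tray's. The tray is a loose bare-metal plate 200 x 80 mm (about 0.4 kg), floor 6 mm thick, lip all round up to 11 mm above the underside. It starts on the bench, on the left or right of the middle, its nest end towards the robot, turned up to 0.25 rad.
- nest (a point): Centre of the nest's floor, on the tray's floor (6 mm above the underside), 60 mm from the middle towards -x. The nest is a rectangle of upright walls 4 mm thick and 8 mm high above the floor, inside 49 mm along x by 35 mm along y. Its -x end wall has a notch 17 mm wide in the middle for the block's tab. Axes as the tray's.
- notch (a point): Where the tab's outer end lies when the block is seated: 30 mm from the nest's centre towards the tray's -x end, 4 mm above the tray's floor. Axes as the tray's.
- pocket (a point): Where the ball's centre is when the ball lies in the middle of its pocket: 60 mm from the tray's middle towards +x, 11 mm above the tray's floor. The pocket is a round ring, inside diameter 36 mm, its rim only 4 mm high.
- ball_center (a point): Centre of the bare steel ball, 22 mm in diameter (44 g), which lies loose in the pocket and can roll about in it. The axes turn with the ball and mean nothing.
- block_center (a point): Centre of the tabbed block, half-way up (19 mm above its underside). Dark steel, about 60 g, standing loose on the bench: foot 44 x 30 x 12 mm (x, y, z), on it an upright rib 36 x 14 mm (x, y) reaching 38 mm above the underside (grip it across the 14 mm). Axes are the block's, z up. It starts in the middle, turned up to 1.2 rad either way.
- block_foot (a point): Centre of the block's underside; lies at point nest when the block is seated, with the block's axes along the tray's. Axes as the block's.
- tab (a point): Outer end of the block's tab, 30 mm from the block's middle along its -x, 4 mm above its underside. The tab is 12 mm wide, 8 mm high and sticks out 8 mm from the middle of the foot's -x end, level with the underside.
- viewer_top (a point): Centre of the top of the small round bench camera that looks straight up: a grey drum 62 mm in diameter on a dark flange of 76 mm, with a dark round window in its top, 47 mm high over all, this point 46 mm above the bench. Fixed to the bench, on the other side from the tray. z up.
- tin_center (a point): Centre, half-way up, of a bare metal tin of bushes, 74 mm in diameter, 54 mm high, standing at the back of the work. To be left alone.
- loose_bush_center (a point): Centre, half-way up, of a loose steel bush 28 mm in diameter, 16 mm high, lying beyond the block. To be left alone.
There are look-alikes about, which are no part of the job. Leave any orange or purple look-alike of the part that bears block_center alone.

How it is judged:
By the outcome, as a careful person would: the job done as asked, in the order asked, and still so for the second after the job is handed in, while the arm keeps its last pose, push and grip.
It also fails if it takes over 61 s, if anything falls off the work surface, if the arm or the gripper's body presses on something with over 40 N, if the wrist force passes 120 N, or if a joint passes its speed limit or range.

## Working session

There is one attempt and no reset: what is moved stays moved. The work goes in short steps, Python scripts to look and compute and a tool call to move; the robot and the scene stay as the last step left them, time stands still between calls to the robot, and variables do not carry over. Pictures are saved under pics/ and viewed, and the job is handed in when it is done.

Besides the shell and the picture viewer there is one more tool, called as name(argument=value, ...) on one line, values as JSON. play_rows: Moves the arm, as the interface text tells. Its arguments: {"type":"object","properties":{"deltas":{"type":"array","items":{"type":"object","properties":{"slide":{"type":"array","items":{"type":"number"}},"delta_rot":{"type":"array","items":{"type":"number"}}}}},"jaw":{"type":"number"}},"required":["deltas"]}

```bash
ls; mkdir -p pics; python3 - <<'E'
from workcell import arm
import cv2
print(arm.get_obs())
for n in("scene","top"):
    print(n,arm.calibration(n)); cv2.imwrite(f"pics/{n}0.png",arm.grab_frame(n)[:,:,::-1])
E
```

```text
pics
{'t': 0.0, 'qpos': array([-1.31300179,  0.46835161, -0.01162055,  1.60360867,  0.00601856,
        1.0714218 , -0.05629766]), 'qd': array([-1.07344006e-03,  9.38725199e-04,  3.35625519e-04, -8.36297196e-05,
       -4.54254995e-05,  1.24065006e-04,  1.67589557e-04]), 'tau': array([ 1.15782830e-03, -5.20568204e+01, -1.27153393e-02, -2.43749857e+01,
       -5.67924022e-02,  1.72747951e-02,  1.67921512e-04]), 'position': array([0.19247797, 0.62027163, 0.23266312]), 'eef_rot': array([-4.70745191e-01, -3.10598866e+00,  2.74881229e-03]), 'ft_force': array([0.59226098, 0.91702415, 0.45554054]), 'ft_torque': array([ 0.05211996, -0.01480575,  0.01025447]), 'opening': 0.9998983977943476}
scene {'fx': 407.6225784558126, 'fy': 407.6225784558126, 'cx': 317.81009656104476, 'cy': 199.28112596613477, 'rvec': array([ 0.61660439, -2.77355175,  0.98717685]), 'tvec': array([0.52806952, 0.2478289 , 0.75522257])}
top {'fx': 471.578960813937, 'fy': 471.578960813937, 'cx': 320.9923445599675, 'cy': 198.4489706919578, 'rvec': array([ 2.081289  , -2.11540129,  0.23926561]), 'tvec': array([0.00704232, 0.60007369, 1.04686384])}
```

View pics/scene0.png

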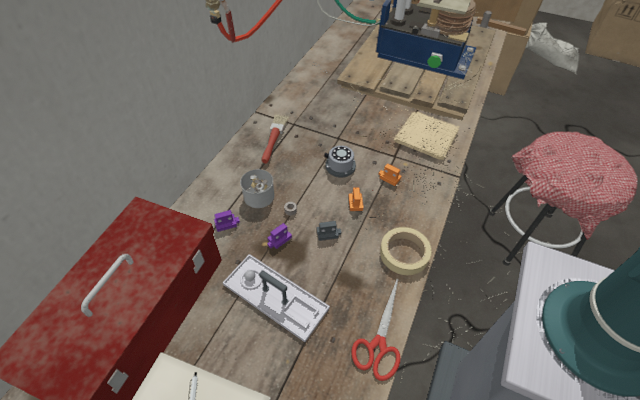

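View pics/top0.png

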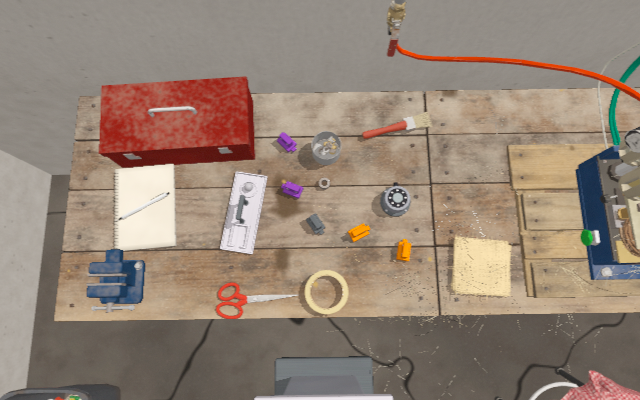

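The scene view shows the tray near (275,297), dark block (328,230), viewer (341,160). The top view shows the tray at (243,213), block at (316,224), viewer at (397,200), tin at (326,148) and bush at (324,183). Next I'll zoom in.

```bash
cat > h.py <<'E'
import numpy as np, cv2
from workcell import arm
def cal(n):
    c=arm.calibration(n); K=np.array([[c['fx'],0,c['cx']],[0,c['fy'],c['cy']],[0,0,1.]]); return K,np.array(c['rvec']),np.array(c['tvec'])
def proj(n,P):
    K,r,t=cal(n); return cv2.projectPoints(np.atleast_2d(np.float64(P)),r,t,K,None)[0][:,0]
def ray(n,uv):
    K,r,t=cal(n); R=cv2.Rodrigues(r)[0]; d=np.linalg.inv(K)@np.array([*uv,1.]); return -R.T@t,R.T@d
def onz(n,uv,z):
    o,d=ray(n,uv); return o+d*(z-o[2])/d[2]
def tri(a,uva,b,uvb):
    o1,d1=ray(a,uva);o2,d2=ray(b,uvb)
    s=np.linalg.lstsq(np.c_[d1,-d2],o2-o1,rcond=None)[0]; p=o1+d1*s[0];q=o2+d2*s[1]; return (p+q)/2,np.linalg.norm(p-q)
def crop(src,dst,x0,y0,x1,y1,k):
    im=cv2.imread(src)[y0:y1,x0:x1]; cv2.imwrite(dst,cv2.resize(im,None,fx=k,fy=k,interpolation=cv2.INTER_CUBIC))
E
python3 - <<'E'
from h import *
print(proj("top",[[.19,.62,.23],[0,0,0],[.5,0,0],[.5,.2,0]]),proj("scene",[[.19,.62,.23],[.5,0,0]]))
crop("pics/top0.png","pics/c1.png",210,160,340,260,6)
crop("pics/scene0.png","pics/c2.png",215,210,345,345,4)
crop("pics/top0.png","pics/c3.png",370,170,430,230,8)
E
```

```text
[[-14.64839849 401.29519163]
 [324.1646885  468.76313779]
 [320.66040179 244.47369617]
 [239.43345371 245.79564502]] [[466.01922014 919.54213366]
 [352.11539647 236.88661448]]
```

View pics/c1.png

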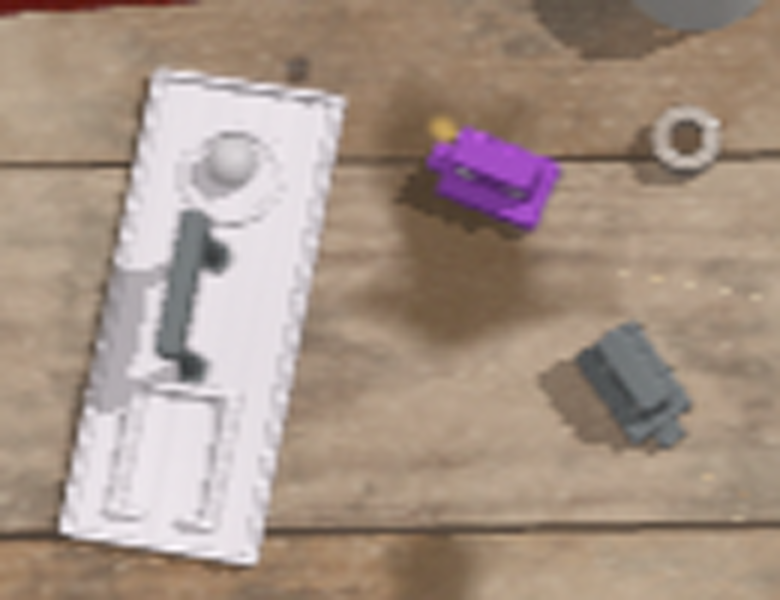

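View pics/c2.png

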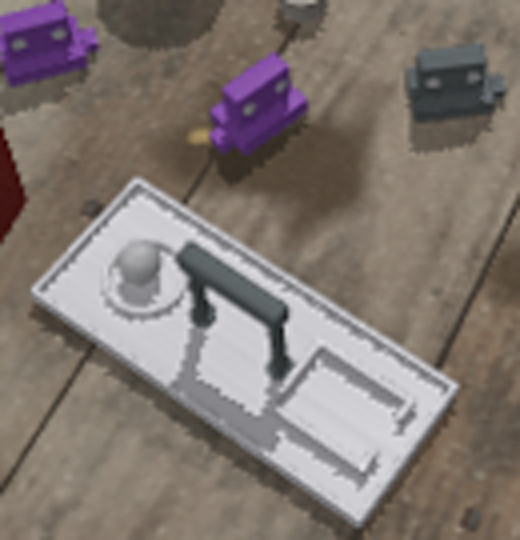

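View pics/c3.png

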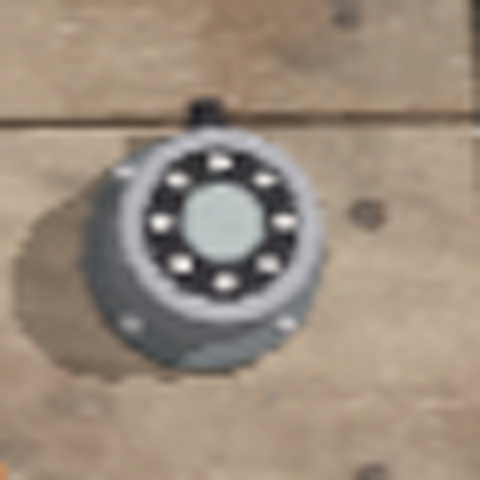

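```bash
cat > meas.py <<'E'
from h import *
def traymask(n,img):
    hsv=cv2.cvtColor(img,cv2.COLOR_BGR2HSV); P=np.array([[x,y,.005] for x in(.42,.72) for y in (.05,.32)])
    m=((hsv[...,1]<38)&(hsv[...,2]>110)).astype(np.uint8)*255
    return m
E
python3 - <<'E'
from h import *
from meas import traymask
for n,win in(("top",(215,165,272,258)),("scene",(215,250,335,345))):
    img=cv2.imread(f"pics/{n}0.png"); m=traymask(n,img); x0,y0,x1,y1=win
    k=np.zeros_like(m);k[y0:y1,x0:x1]=m[y0:y1,x0:x1]
    k=cv2.morphologyEx(k,cv2.MORPH_CLOSE,np.ones((5,5),np.uint8))
    c=max(cv2.findContours(k,cv2.RETR_EXTERNAL,cv2.CHAIN_APPROX_NONE)[0],key=cv2.contourArea)
    cv2.imwrite(f"pics/m_{n}.png",cv2.resize(k[y0:y1,x0:x1],None,fx=4,fy=4))
    h=cv2.convexHull(c)[:,0].astype(float)
    W=np.array([onz(n,p,.011)[:2] for p in h])
    r=cv2.minAreaRect((W*1000).astype(np.float32)); print(n,r)
    q=cv2.approxPolyDP(c,6,True)[:,0]; print(q.tolist(),[np.round(onz(n,p,.011)[:2],4).tolist() for p in q])
crop("pics/top0.png","pics/c4.png",298,205,334,241,16)
crop("pics/scene0.png","pics/c5.png",308,212,348,247,16)
E
```

```text
top ((583.7152099609375, 189.5030517578125), (83.42211151123047, 200.576171875), 80.15556335449219)
[[236, 171], [220, 248], [252, 253], [267, 177]] [[0.6887, 0.2113], [0.4939, 0.2453], [0.4805, 0.1671], [0.6716, 0.1326]]
scene ((584.4188842773438, 194.0626220703125), (84.45173645019531, 201.79043579101562), 80.2828598022461)
[[248, 254], [222, 283], [304, 341], [329, 306]] [[0.6768, 0.1383], [0.6886, 0.2169], [0.4929, 0.2513], [0.4793, 0.1716]]
```

View pics/c4.png

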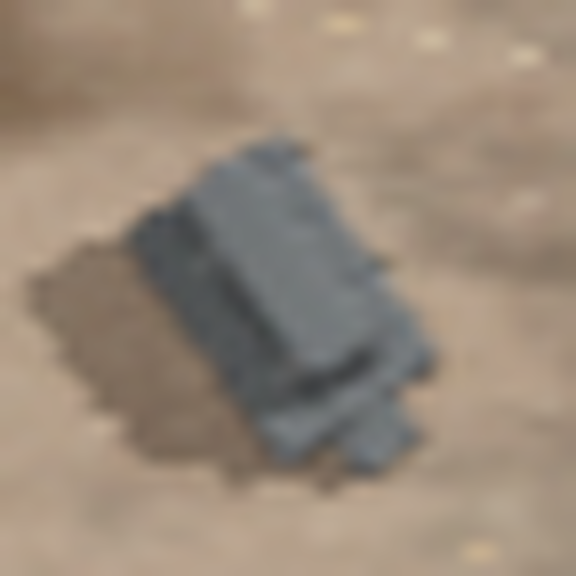

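View pics/c5.png

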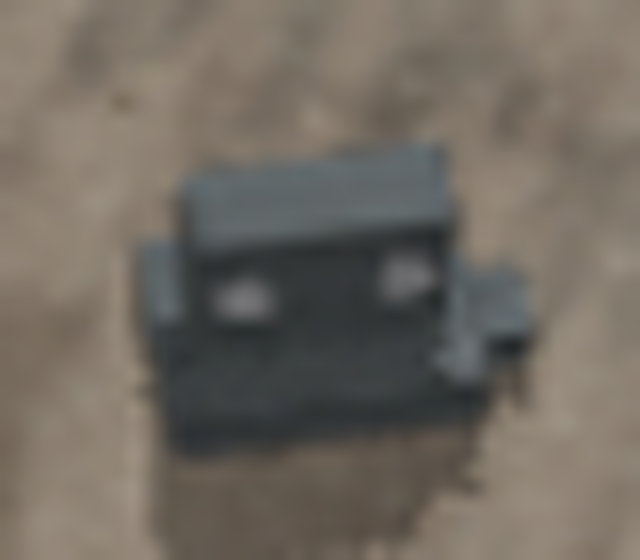

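View pics/m_top.png

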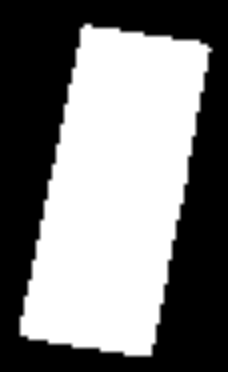

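```bash
python3 - <<'E'
from h import *
T=np.array([(193,197),(262,148),(378,328),(308,370)])/16+[298-.47,205-.47]
S=np.array([(185,185),(437,150),(450,225),(195,248)])/16+[308-.47,212-.47]
for n,c in(("top",T),("scene",S)):
    w=np.array([onz(n,p,.038)[:2] for p in c]);print(n,np.round(w,4).tolist(),w.mean(0))
tt=np.array((380,440))/16+[297.53,204.53]; print("tab top",onz("top",tt,.008))
ts=np.array((535,300))/16+[307.53,211.53]; print("tab sc",onz("scene",ts,.008))
print(tri("top",T.mean(0),"scene",S.mean(0)))
# viewer
c=np.array((222,222))/8+[369.56,169.56]; print("viewer",onz("top",c,.046))
for n in("top","scene"):
    img=cv2.imread(f"pics/{n}0.png")
crop("pics/scene0.png","pics/c6.png",320,140,362,182,14)
crop("pics/top0.png","pics/c7.png",228,180,260,230,12)
E
```

```text
top [[0.5623, 0.0255], [0.5697, 0.015], [0.5418, -0.002], [0.5356, 0.0086]] [0.55235431 0.01177439]
scene [[0.5692, 0.0222], [0.5414, 0.0028], [0.535, 0.0132], [0.5637, 0.0309]] [0.55231952 0.01727949]
tab top [ 0.52963179 -0.00202776  0.008     ]
tab sc [ 5.26857944e-01 -3.99188290e-04  8.00000000e-03]
(array([0.55414936, 0.01190602, 0.02986489]), np.float64(0.0006573462204984384))
viewer [ 0.60528337 -0.18717236  0.046     ]
```

View pics/c6.png

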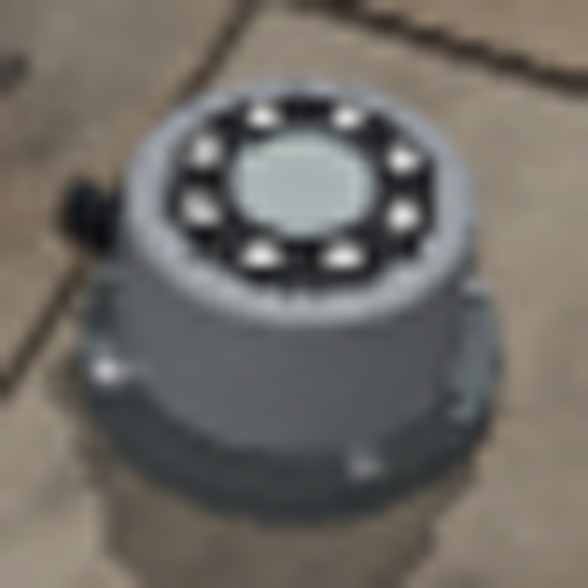

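View pics/c7.png

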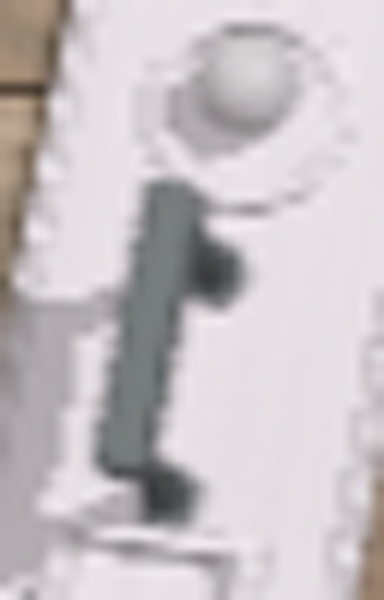

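```bash
cat > plan.py <<'E'
from h import *
import sys
from scipy.spatial.transform import Rotation as R
def plan(pos,yaw_y_deg):
    o=arm.get_obs(); R0=R.from_rotvec(o['eef_rot']); y=np.radians(yaw_y_deg)
    ay=np.array([np.cos(y),np.sin(y),0]); az=np.array([0,0,-1.]); ax=np.cross(ay,az)
    Rt=R.from_matrix(np.c_[ax,ay,az]); 
    print('t',round(o['t'],2),'pos',np.round(o['position'],4),'F',np.round(o['ft_force'],1),'open',round(o['opening'],3))
    a=R0.as_matrix(); print('yaw_y now',np.degrees(np.arctan2(a[1,1],a[0,1])),'tool z',np.round(a[:,2],4))
    print('slide',np.round(R0.inv().apply(np.array(pos)-o['position']),4),'rot',np.round((R0.inv()*Rt).as_rotvec(),4))
if __name__=="__main__": a=list(map(float,sys.argv[1:])); plan(a[:3],a[3])
E
python3 plan.py .5523 .0145 .13 122.5
python3 - <<'E'
from h import *
c=np.array((302,185))/14+[319.5,139.5]; print("viewer sc",onz("scene",c,.046),tri("top",np.array((222,222))/8+[369.56,169.56],"scene",c))
print(ray("scene",(0,0))[0],ray("top",(0,0))[0])
E
```

```text
t 0.1 pos [0.1925 0.6203 0.2327] F [-0.4 -0.6 -0.5] open 0.999
yaw_y now 72.76081434861317 tool z [-4.0e-04 -1.6e-03 -1.0e+00]
slide [-0.5231 -0.4718  0.1036] rot [-1.600e-03 -6.000e-04 -8.681e-01]
viewer sc [ 0.60613178 -0.18428407  0.046     ] (array([ 0.60673761, -0.18770253,  0.04241865]), np.float64(0.0012130991026927072))
[0.36759048 0.48233688 0.73679447] [ 0.34578605 -0.00376969  1.15606217]
```

play_rows(deltas=[{"slide":[-0.035,-0.031,0],"delta_rot":[0,0,-0.06]},{"slide":[-0.07,-0.063,0],"delta_rot":[0,0,-0.12]},{"slide":[-0.105,-0.094,0],"delta_rot":[0,0,-0.18]},{"slide":[-0.14,-0.126,0],"delta_rot":[0,0,-0.24]},{"slide":[-0.175,-0.157,0],"delta_rot":[0,0,-0.3]},{"slide":[-0.21,-0.189,0],"delta_rot":[0,0,-0.36]},{"slide":[-0.245,-0.22,0],"delta_rot":[0,0,-0.42]},{"slide":[-0.28,-0.252,0],"delta_rot":[0,0,-0.48]},{"slide":[-0.315,-0.283,0],"delta_rot":[0,0,-0.54]},{"slide":[-0.35,-0.315,0],"delta_rot":[0,0,-0.6]}], jaw=1)

```text
t: 1.1
position: [0.4341, 0.2144, 0.2335]
eef_rot: [-0.472, 3.106, 0.0]
ft_force: [0.7, 0.4, -0.3]
opening: 1.002
```

```bash
python3 plan.py .5523 .0145 .13 122.5
```

```text
t 1.1 pos [0.4341 0.2144 0.2335] F [ 0.7  0.4 -0.3] open 1.002
yaw_y now 107.2919371824468 tool z [-0.e+00  1.e-04 -1.e+00]
slide [-0.0535 -0.226   0.1035] rot [ 1.000e-04  0.000e+00 -2.654e-01]
```

play_rows(deltas=[{"slide":[-0.01,-0.042,0.005],"delta_rot":[0,0,-0.06]},{"slide":[-0.02,-0.085,0.015],"delta_rot":[0,0,-0.12]},{"slide":[-0.03,-0.127,0.03],"delta_rot":[0,0,-0.18]},{"slide":[-0.04,-0.169,0.06],"delta_rot":[0,0,-0.24]},{"slide":[-0.05,-0.211,0.085],"delta_rot":[0,0,-0.265]},{"slide":[-0.0535,-0.226,0.1035],"delta_rot":[0,0,-0.265]},{"slide":[-0.0535,-0.226,0.1035],"delta_rot":[0,0,-0.265]},{"slide":[-0.0535,-0.226,0.1035],"delta_rot":[0,0,-0.265]}])

```text
t: 1.9
position: [0.5507, 0.0164, 0.1297]
eef_rot: [0.873, -3.016, -0.001]
ft_force: [0.1, 0.6, -0.6]
opening: 0.998
```

```bash
python3 plan.py .5523 .0145 .034 122.5;python3 - <<'E'
from h import *
for n in("scene","top"): cv2.imwrite(f"pics/{n}1.png",arm.grab_frame(n)[:,:,::-1])
crop("pics/scene1.png","pics/d1.png",250,130,410,270,5)
crop("pics/top1.png","pics/d2.png",240,140,400,280,5)
E
```

```text
t 1.9 pos [0.5507 0.0164 0.1297] F [ 0.1  0.6 -0.6] open 0.998
yaw_y now 122.29853760773695 tool z [-1.6e-03  3.0e-04 -1.0e+00]
slide [-0.0005 -0.0025  0.0957] rot [ 0.0011 -0.0012 -0.0035]
```

View pics/d1.png

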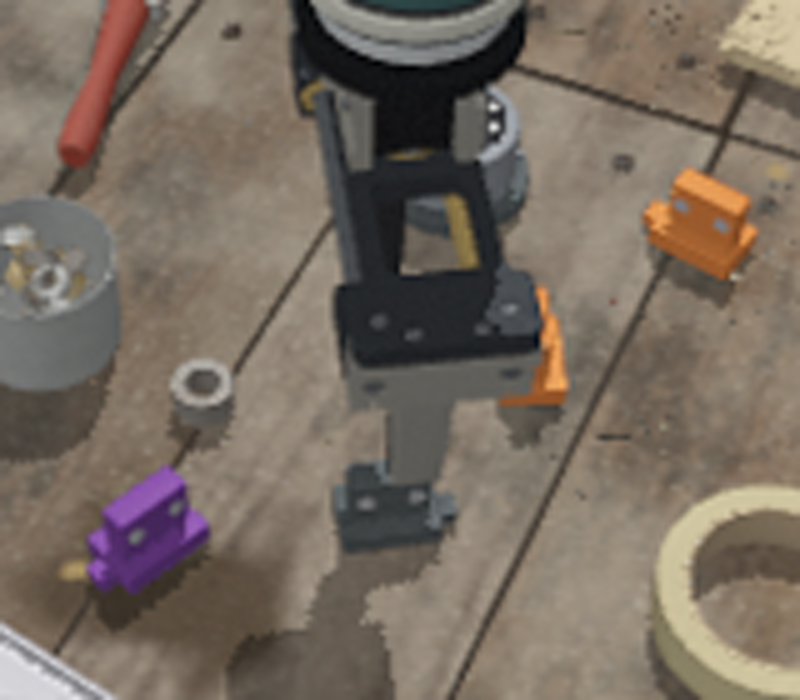

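View pics/d2.png

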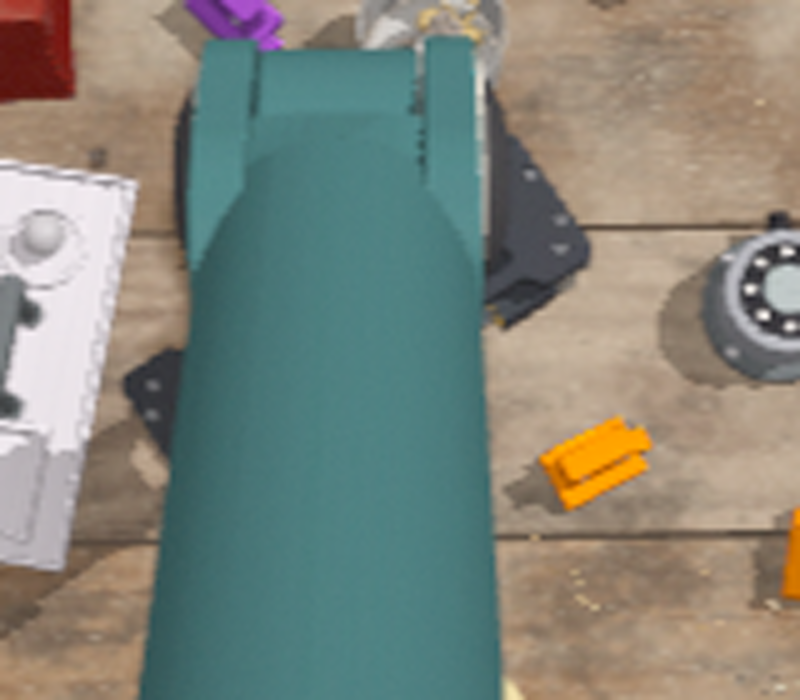

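```bash
python3 - <<'E'
from h import *
o=arm.get_obs(); p=o['position']; y=np.radians(122.3); Y=np.array([np.cos(y),np.sin(y),0]); X=np.array([np.cos(y-np.pi/2),np.sin(y-np.pi/2),0])
for dy in(.046,.055,.064):
  for dz in(-.019,0.02):
    q=proj("scene",[p+dy*Y+s*.01*X+[0,0,dz] for s in(-1,1)]); print(dy,dz,((q-[250,130]+.5)*5-.5).round(1).tolist())
E
```

```text
0.046 -0.019 [[440.0, 456.5], [387.7, 461.7]]
0.046 0.02 [[445.2, 393.4], [390.8, 398.7]]
0.055 -0.019 [[443.8, 475.7], [391.2, 481.0]]
0.055 0.02 [[449.2, 412.9], [394.5, 418.3]]
0.064 -0.019 [[447.7, 495.3], [394.7, 500.7]]
0.064 0.02 [[453.3, 432.8], [398.1, 438.3]]
```

```bash
python3 - <<'E'
from h import *
crop("pics/scene1.png","pics/d3.png",312,200,352,242,14)
E
```

```text
(no output)
```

View pics/d3.png

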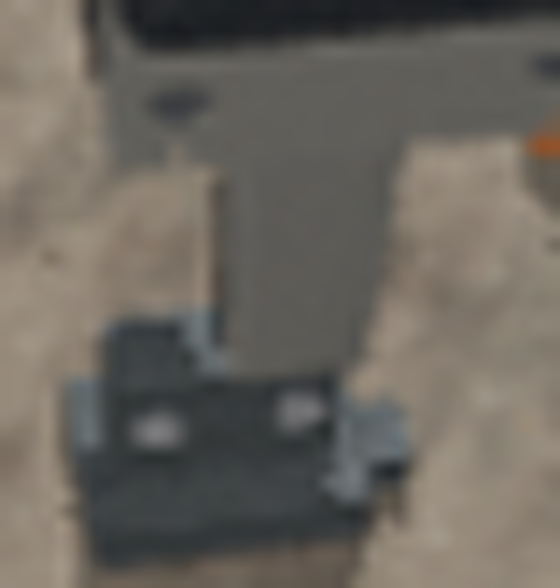

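```bash
python3 plan.py .5511 .0139 .034 122.5
```

```text
t 2.0 pos [0.5513 0.0177 0.1309] F [0.9 0.4 0.5] open 0.999
yaw_y now 122.44138926038792 tool z [ 9.e-04  1.e-03 -1.e+00]
slide [ 0.0024 -0.0032  0.0969] rot [ 0.0003  0.0013 -0.001 ]
```

```bash
cat > cmd.py <<'E'
# track commanded pose (tool pointing down): x y z yaw_y(deg)
import json,sys,os,numpy as np
f='cmd.json'
s=json.load(open(f)) if os.path.exists(f) else [.193,.621,.2338,72.82]
def axes(d): y=np.radians(d); return np.array([-np.sin(y),np.cos(y),0]),np.array([np.cos(y),np.sin(y),0]),np.array([0,0,-1.])
def upd(a):
    X=np.array(axes(s[3])); p=np.array(s[:3])+X.T@np.array(a[:3]); s[:3]=p.tolist(); s[3]-=np.degrees(a[3]); json.dump(s,open(f,'w'))
def to(a):
    X=np.array(axes(s[3])); print('slide',(X@(np.array(a[:3])-s[:3])).round(4).tolist(),'rotz',round(float(-np.radians(a[3]-s[3])),4))
m=sys.argv[1]; a=list(map(float,sys.argv[2:]))
if m=='u':
    for i in range(0,len(a),4): upd(a[i:i+4])
if m=='ut': upd(a[:4]); a=a[4:]
print('cmd',np.round(s,4))
if m in('t','ut'): to(a)
E
sed -i 's/^    X=np.array(axes(s\[3\])); p=/    X=np.array(axes(s[3])); p=/' cmd.py
python3 cmd.py u -.35 -.315 0 -.6 -.0535 -.226 .1035 -.265; python3 cmd.py t .5511 .0139 .034 122.5
```

```text
cmd [5.523000e-01 1.660000e-02 1.303000e-01 1.223808e+02]
cmd [5.523000e-01 1.660000e-02 1.303000e-01 1.223808e+02]
slide [0.0024, -0.0017, 0.0963] rotz -0.0021
```

play_rows(deltas=[{"slide":[0.001,-0.001,0.02]},{"slide":[0.0024,-0.0017,0.045]},{"slide":[0.0024,-0.0017,0.07]},{"slide":[0.0024,-0.0017,0.085]},{"slide":[0.0024,-0.0017,0.093]},{"slide":[0.0024,-0.0017,0.0963]},{"slide":[0.0024,-0.0017,0.0963]}])

```text
invalid input
```

```bash
python3 cmd.py u .0024 -.0017 .0963 0; python3 - <<'E'
from h import *
cv2.imwrite("pics/scene2.png",arm.grab_frame("scene")[:,:,::-1]); print(arm.get_obs()['position'])
crop("pics/scene2.png","pics/d4.png",300,195,360,255,10)
E
```

```text
cmd [5.512000e-01 1.390000e-02 3.400000e-02 1.223808e+02]
[0.55145143 0.01782062 0.13114503]
```

View pics/d4.png

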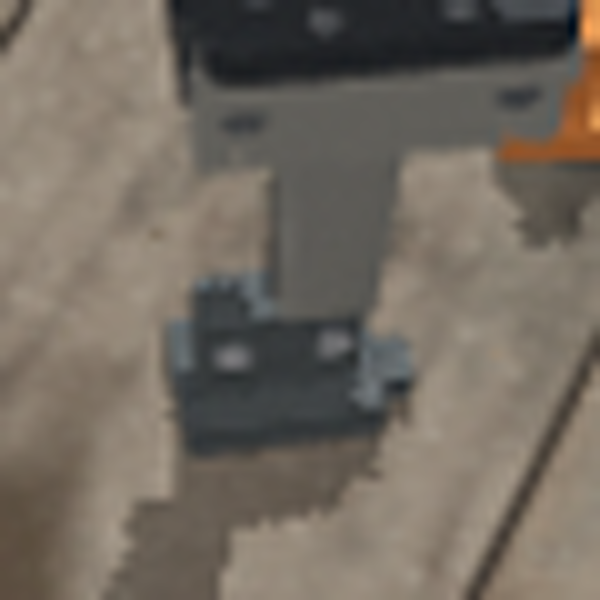

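The call was refused because each row needs a delta_rot; the arm hasn't moved. I'll resend it with zero turns.

play_rows(deltas=[{"slide":[0.001,-0.001,0.02],"delta_rot":[0,0,0]},{"slide":[0.0024,-0.0017,0.045],"delta_rot":[0,0,0]},{"slide":[0.0024,-0.0017,0.07],"delta_rot":[0,0,0]},{"slide":[0.0024,-0.0017,0.085],"delta_rot":[0,0,0]},{"slide":[0.0024,-0.0017,0.093],"delta_rot":[0,0,0]},{"slide":[0.0024,-0.0017,0.0963],"delta_rot":[0,0,0]},{"slide":[0.0024,-0.0017,0.0963],"delta_rot":[0,0,0]}])

```text
t: 2.75
position: [0.5506, 0.0136, 0.0342]
eef_rot: [-0.875, 3.017, -0.0]
ft_force: [0.1, 0.5, 0.9]
opening: 1.005
```

```bash
python3 - <<'E'
from h import *
cv2.imwrite("pics/scene3.png",arm.grab_frame("scene")[:,:,::-1]); print(arm.get_obs()['position'])
crop("pics/scene3.png","pics/d5.png",300,195,360,255,10)
E
```

```text
[0.55075404 0.01348095 0.03451351]
```

View pics/d5.png

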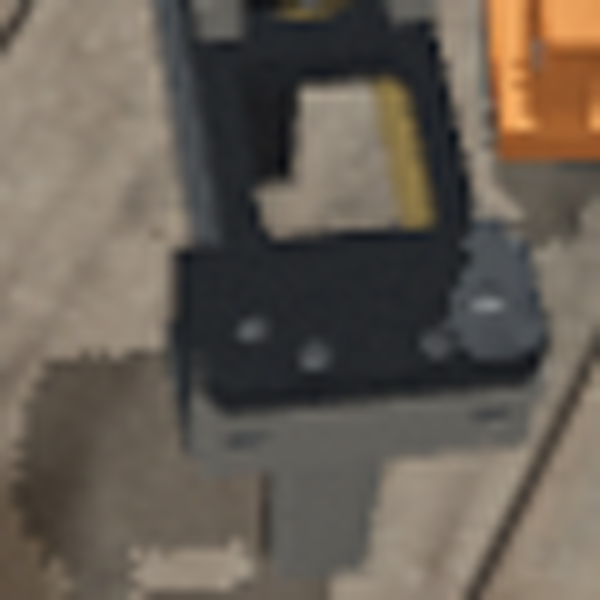

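play_rows(deltas=[{"slide":[0,0,0],"delta_rot":[0,0,0]},{"slide":[0,0,0],"delta_rot":[0,0,0]},{"slide":[0,0,0],"delta_rot":[0,0,0]},{"slide":[0,0,0],"delta_rot":[0,0,0]},{"slide":[0,0,0],"delta_rot":[0,0,0]},{"slide":[0,0,0],"delta_rot":[0,0,0]},{"slide":[0,0,0],"delta_rot":[0,0,0]},{"slide":[0,0,0],"delta_rot":[0,0,0]},{"slide":[0,0,0],"delta_rot":[0,0,0]},{"slide":[0,0,0],"delta_rot":[0,0,0]}], jaw=0)

```text
t: 3.8
position: [0.5502, 0.0133, 0.0338]
eef_rot: [-0.874, 3.017, -0.0]
ft_force: [0.6, 0.4, -0.4]
opening: 0.155
```

```bash
python3 - <<'E'
from h import *
cv2.imwrite("pics/scene4.png",arm.grab_frame("scene")[:,:,::-1]); o=arm.get_obs();print(o['position'],o['opening'],o['opening']*.092)
crop("pics/scene4.png","pics/d6.png",300,185,360,245,10)
E
```

```text
[0.55017459 0.01324434 0.03378662] 0.1526010300377643 0.014039294763474314
```

View pics/d6.png

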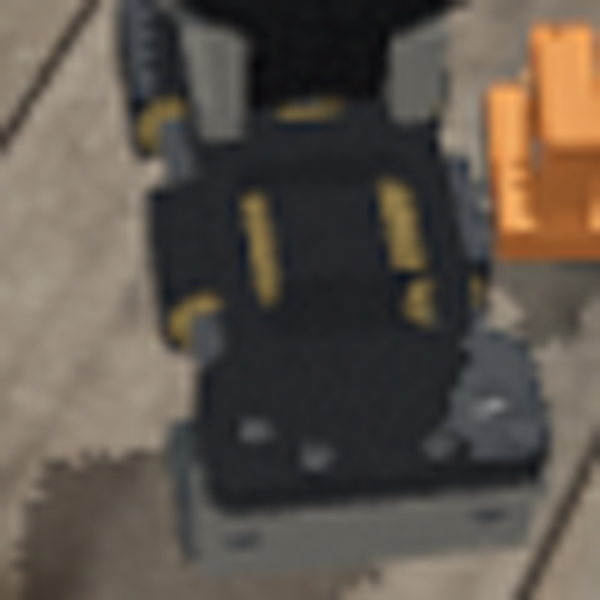

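```bash
python3 cmd.py t .5247 .2007 .11 80.2
```

```text
cmd [5.512000e-01 1.390000e-02 3.400000e-02 1.223808e+02]
slide [-0.0777, 0.1719, -0.076] rotz 0.7362
```

play_rows(deltas=[{"slide":[0,0,-0.015],"delta_rot":[0,0,0]},{"slide":[0,0,-0.04],"delta_rot":[0,0,0.02]},{"slide":[0,0.01,-0.07],"delta_rot":[0,0,0.1]},{"slide":[-0.013,0.03,-0.076],"delta_rot":[0,0,0.2]},{"slide":[-0.027,0.06,-0.076],"delta_rot":[0,0,0.32]},{"slide":[-0.043,0.095,-0.076],"delta_rot":[0,0,0.44]},{"slide":[-0.059,0.13,-0.076],"delta_rot":[0,0,0.56]},{"slide":[-0.072,0.158,-0.076],"delta_rot":[0,0,0.68]},{"slide":[-0.0777,0.1719,-0.076],"delta_rot":[0,0,0.7362]},{"slide":[-0.0777,0.1719,-0.076],"delta_rot":[0,0,0.7362]}])

```text
t: 4.85
position: [0.5232, 0.2034, 0.1106]
eef_rot: [0.262, 3.13, 0.002]
ft_force: [-0.5, -0.0, 0.1]
opening: 0.153
```

play_rows(deltas=[{"slide":[0,0,0],"delta_rot":[0,0,0]},{"slide":[0,0,0],"delta_rot":[0,0,0]},{"slide":[0,0,0],"delta_rot":[0,0,0]}])

```text
t: 5.15
position: [0.5244, 0.1985, 0.1101]
eef_rot: [0.273, 3.129, -0.0]
ft_force: [-0.7, -0.4, -0.3]
opening: 0.147
```

```bash
python3 cmd.py u -.0777 .1719 -.076 .7362; python3 - <<'E'
from h import *
for n in("scene","top"): cv2.imwrite(f"pics/{n}5.png",arm.grab_frame(n)[:,:,::-1])
o=arm.get_obs();print(o['t'],o['position'],o['opening'])
crop("pics/scene5.png","pics/e1.png",215,225,345,345,6)
crop("pics/top5.png","pics/e2.png",190,150,310,260,6)
E
```

```text
cmd [ 0.5247  0.2007  0.11   80.1997]
5.25 [0.52424253 0.19894127 0.109946  ] 0.15106050037311747
```

View pics/e1.png

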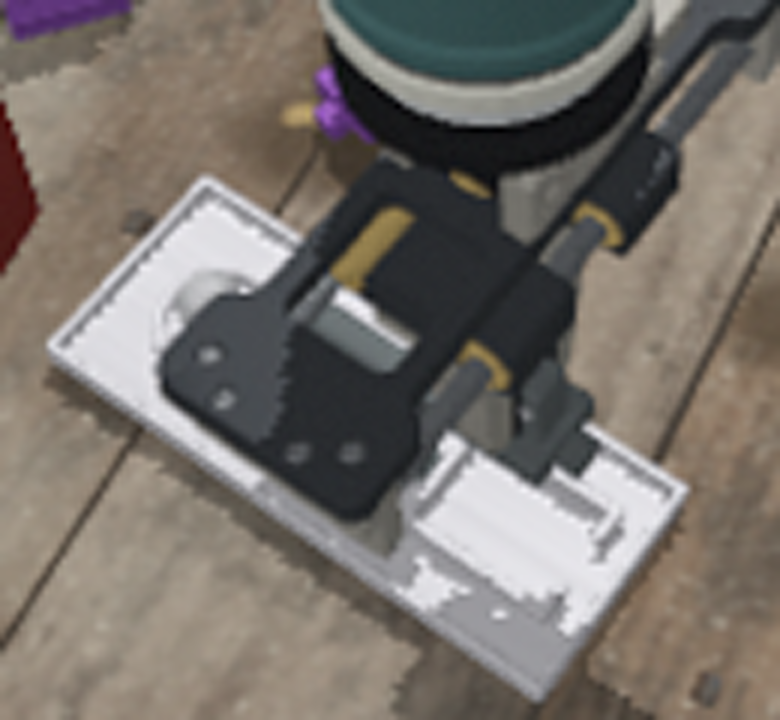

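View pics/e2.png

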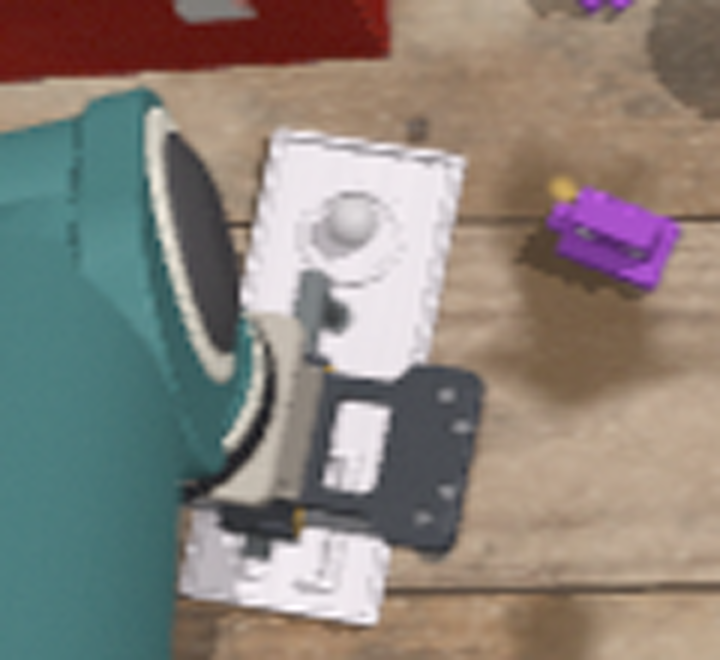

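```bash
python3 - <<'E'
from h import *
crop("pics/scene5.png","pics/e3.png",282,280,332,330,14)
crop("pics/top5.png","pics/e4.png",215,225,260,260,16)
o=arm.get_obs(); p=np.array([.5243,.1990,.110]); a=np.radians(-9.8); X=np.array([np.cos(a),np.sin(a),0]);Y=np.array([-np.sin(a),np.cos(a),0]);Z=np.array([0,0,1.])
b=p+[0,0,-.034]
for n,x0,y0,k in(("scene",282,280,14),("top",215,225,16)):
  def f(l,L): print(n,l,((proj(n,[b+X*x+Y*y+Z*z for x,y,z in L])-[x0,y0]+.5)*k-.5).round().tolist())
  f("tab end top",[(-.03,.006,.008),(-.03,-.006,.008)]); f("tab end bot",[(-.03,.006,0),(-.03,-.006,0)])
  f("foot end top",[(-.022,.015,.012),(-.022,-.015,.012)]); f("foot end bot",[(-.022,.015,0),(-.022,-.015,0)]); f("rib top end",[(-.018,.007,.038),(-.018,-.007,.038)])
  t=np.array([.5838,.1905,0]); 
  f("tray corner top",np.array([t+X*-.1+Y*s*.04+Z*.011-b for s in(1,-1)])@np.c_[X,Y,Z])
  f("notch wall top outer",np.array([t+X*-.0885+Y*s+Z*.014-b for s in(.0175,.0085,-.0085,-.0175)])@np.c_[X,Y,Z])
E
```

```text
scene tab end top [[433.0, 330.0], [489.0, 255.0]]
scene tab end bot [[433.0, 358.0], [489.0, 284.0]]
scene foot end top [[337.0, 337.0], [478.0, 151.0]]
scene foot end bot [[338.0, 380.0], [477.0, 195.0]]
scene rib top end [[346.0, 173.0], [414.0, 85.0]]
scene tray corner top [[336.0, 832.0], [681.0, 351.0]]
scene notch wall top outer [[365.0, 633.0], [404.0, 579.0], [478.0, 478.0], [517.0, 425.0]]
top tab end top [[226.0, 294.0], [308.0, 307.0]]
top tab end bot [[237.0, 302.0], [319.0, 315.0]]
top foot end top [[170.0, 226.0], [376.0, 258.0]]
top foot end bot [[187.0, 238.0], [391.0, 270.0]]
top rib top end [[194.0, 179.0], [292.0, 195.0]]
top tray corner top [[76.0, 388.0], [593.0, 469.0]]
top notch wall top outer [[232.0, 334.0], [291.0, 343.0], [400.0, 360.0], [458.0, 369.0]]
```

View pics/e3.png

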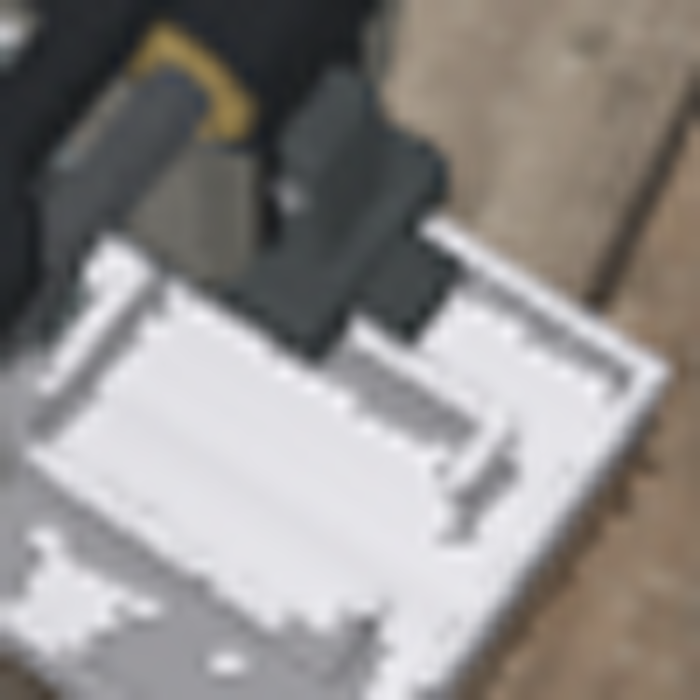

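View pics/e4.png

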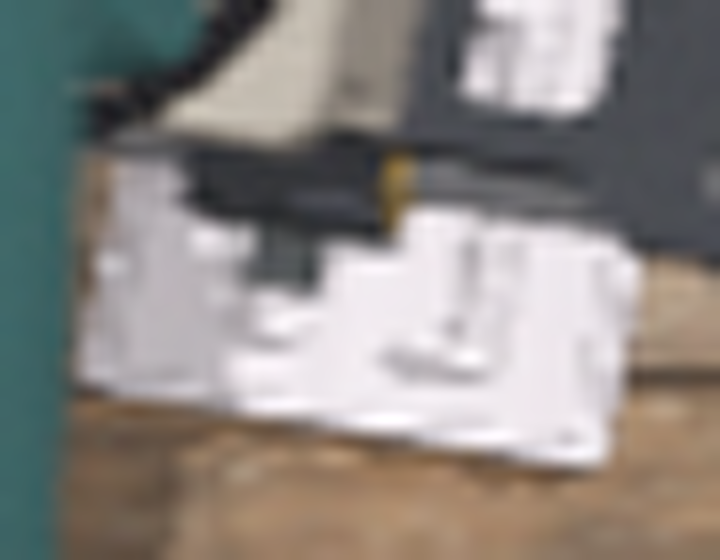

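```bash
python3 cmd.py t .5216 .2030 .058 80.2
```

```text
cmd [ 0.5247  0.2007  0.11   80.1997]
slide [0.0035, 0.0018, 0.052] rotz -0.0
```

play_rows(deltas=[{"slide":[0.001,0.0005,0.005],"delta_rot":[0,0,0]},{"slide":[0.0025,0.001,0.02],"delta_rot":[0,0,0]},{"slide":[0.0035,0.0018,0.035],"delta_rot":[0,0,0]},{"slide":[0.0035,0.0018,0.047],"delta_rot":[0,0,0]},{"slide":[0.0035,0.0018,0.052],"delta_rot":[0,0,0]},{"slide":[0.0035,0.0018,0.052],"delta_rot":[0,0,0]},{"slide":[0.0035,0.0018,0.052],"delta_rot":[0,0,0]},{"slide":[0.0035,0.0018,0.052],"delta_rot":[0,0,0]},{"slide":[0.0035,0.0018,0.052],"delta_rot":[0,0,0]}])

```text
t: 6.15
position: [0.5212, 0.2027, 0.0584]
eef_rot: [0.27, 3.129, 0.001]
ft_force: [-0.7, 0.8, 0.0]
opening: 0.15
```

```bash
python3 cmd.py u .0035 .0018 .052 0; python3 - <<'E'
from h import *
ps=[]
for n in("scene","top"): cv2.imwrite(f"pics/{n}6.png",arm.grab_frame(n)[:,:,::-1]); ps.append(arm.get_obs()['position'])
print(ps, arm.get_obs()['ft_force'])
crop("pics/scene6.png","pics/e5.png",282,285,332,335,14)
crop("pics/top6.png","pics/e6.png",215,225,260,260,16)
E
```

```text
cmd [5.21600e-01 2.03000e-01 5.80000e-02 8.01997e+01]
[array([0.5211016 , 0.20266003, 0.05831311]), array([0.521001  , 0.20265037, 0.05822131])] [-0.0475323   0.24647946  0.63248749]
```

View pics/e5.png

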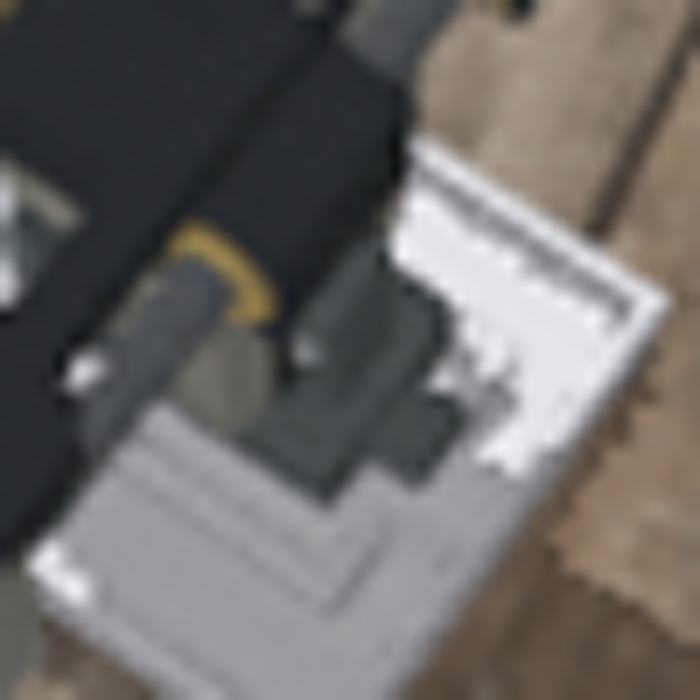

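View pics/e6.png

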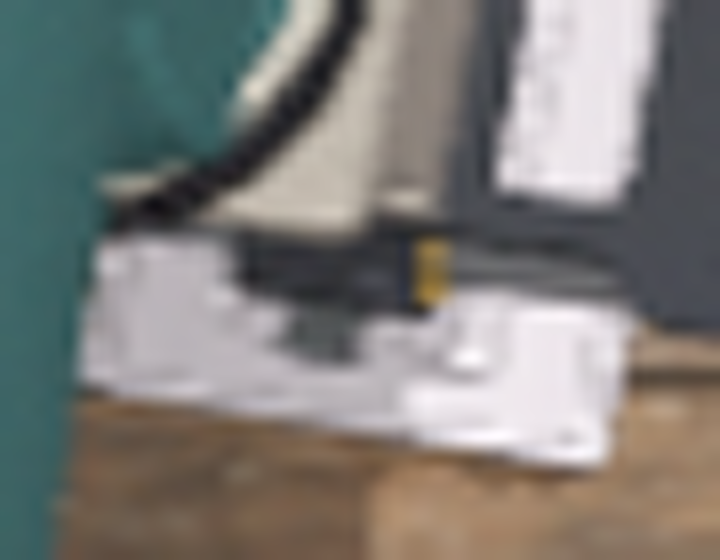

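```bash
python3 - <<'E'
from h import *
p=np.array([.5211,.2027,.0583]); a=np.radians(-9.8); X=np.array([np.cos(a),np.sin(a),0]);Y=np.array([-np.sin(a),np.cos(a),0]);Z=np.array([0,0,1.])
b=p+[0,0,-.034]; t=np.array([p[0],p[1],0])+X*.06   # tray as if nest is exactly under block
for n,x0,y0,k in(("scene",282,285,14),("top",215,225,16)):
  def f(l,o,L): print(n,l,((proj(n,[o+X*x+Y*y+Z*z for x,y,z in L])-[x0,y0]+.5)*k-.5).round().tolist())
  f("tab end top",b,[(-.03,.006,.008),(-.03,-.006,.008)]); f("tab end bot",b,[(-.03,.006,0),(-.03,-.006,0)])
  f("foot end top",b,[(-.022,.015,.012),(-.022,-.015,.012)]); f("foot end bot",b,[(-.022,.015,0),(-.022,-.015,0)]); f("tabroot bot",b,[(-.022,.006,0),(-.022,-.006,.008)]);
  f("tray corners top",t,[(-.1,.04,.011),(-.1,-.04,.011)]); f("tray bot",t,[(-.1,.04,0),(-.1,-.04,0)])
  f("nest outer end top +y..-y",t,[(-.0885,y,.014) for y in(.0215,.0085,-.0085,-.0215)])
  f("nest outer end bot +y..-y",t,[(-.0885,y,.006) for y in(.0215,.0085,-.0085,-.0215)])
E
```

```text
scene tab end top [[443.0, 468.0], [496.0, 395.0]]
scene tab end bot [[443.0, 493.0], [496.0, 421.0]]
scene foot end top [[352.0, 477.0], [486.0, 295.0]]
scene foot end bot [[352.0, 514.0], [485.0, 334.0]]
scene tabroot bot [[393.0, 459.0], [446.0, 362.0]]
scene tray corners top [[354.0, 788.0], [699.0, 304.0]]
scene tray bot [[355.0, 819.0], [696.0, 339.0]]
scene nest outer end top +y..-y [[365.0, 613.0], [423.0, 533.0], [496.0, 432.0], [552.0, 355.0]]
scene nest outer end bot +y..-y [[365.0, 636.0], [423.0, 557.0], [496.0, 456.0], [551.0, 380.0]]
top tab end top [[268.0, 363.0], [347.0, 376.0]]
top tab end bot [[278.0, 370.0], [356.0, 382.0]]
top foot end top [[214.0, 298.0], [412.0, 329.0]]
top foot end bot [[230.0, 309.0], [425.0, 339.0]]
top tabroot bot [[289.0, 318.0], [357.0, 323.0]]
top tray corners top [[63.0, 411.0], [579.0, 493.0]]
top tray bot [[78.0, 420.0], [590.0, 501.0]]
top nest outer end top +y..-y [[193.0, 353.0], [277.0, 366.0], [387.0, 383.0], [471.0, 397.0]]
top nest outer end bot +y..-y [[203.0, 360.0], [287.0, 373.0], [396.0, 390.0], [479.0, 403.0]]
```

```bash
python3 - <<'E'
from h import *
g=cv2.cvtColor(cv2.imread("pics/top6.png"),cv2.COLOR_BGR2GRAY)
print("top6 cols 224..254 rows 240..256")
for r in range(241,256): print(r,g[r,222:256].tolist())
g=cv2.cvtColor(cv2.imread("pics/top0.png"),cv2.COLOR_BGR2GRAY)
print("top0")
for r in range(224,255,1): print(r,g[r,218:258].tolist())
E
```

```text
top6 cols 224..254 rows 240..256
241 [186, 163, 182, 183, 181, 180, 166, 117, 53, 54, 53, 55, 53, 54, 53, 55, 57, 55, 53, 98, 110, 104, 108, 109, 106, 104, 101, 91, 85, 77, 66, 69, 76, 77]
242 [168, 167, 182, 183, 183, 182, 166, 113, 49, 49, 55, 56, 54, 51, 54, 67, 75, 65, 52, 98, 105, 90, 92, 98, 100, 97, 100, 105, 108, 109, 108, 89, 73, 77]
243 [170, 176, 182, 183, 182, 181, 196, 180, 116, 91, 77, 52, 45, 45, 53, 53, 59, 65, 60, 115, 145, 166, 182, 188, 183, 160, 141, 125, 112, 106, 98, 92, 82, 76]
244 [168, 182, 182, 182, 181, 179, 179, 169, 165, 174, 150, 101, 80, 75, 69, 61, 77, 81, 63, 71, 169, 192, 213, 225, 214, 225, 234, 233, 233, 218, 191, 166, 119, 74]
245 [165, 183, 183, 182, 181, 182, 177, 169, 176, 182, 150, 85, 85, 84, 88, 115, 163, 183, 169, 182, 192, 179, 217, 218, 214, 235, 234, 233, 232, 231, 226, 208, 170, 114]
246 [162, 183, 183, 181, 180, 182, 184, 184, 178, 159, 121, 94, 89, 87, 80, 131, 173, 169, 168, 188, 184, 194, 225, 219, 217, 234, 235, 233, 232, 212, 222, 215, 141, 138]
247 [169, 182, 183, 180, 180, 183, 183, 184, 184, 185, 174, 146, 117, 107, 97, 133, 17
[... 7033 characters left out ...]
37, 240, 235, 223, 213, 213, 211, 218, 230, 230, 228, 227, 227, 235, 211, 142, 140, 138, 142, 137]
252 [131, 116, 116, 119, 113, 112, 116, 117, 114, 105, 108, 121, 109, 98, 99, 100, 104, 102, 94, 95, 98, 108, 123, 167, 193, 216, 231, 237, 234, 226, 218, 216, 197, 221, 221, 152, 141, 137, 134, 135]
253 [133, 125, 125, 126, 122, 122, 125, 123, 123, 125, 118, 116, 126, 134, 135, 124, 130, 148, 144, 122, 96, 102, 105, 103, 101, 103, 101, 108, 120, 162, 188, 212, 228, 233, 204, 136, 133, 133, 129, 131]
254 [137, 132, 131, 135, 134, 130, 126, 120, 114, 113, 110, 136, 145, 131, 122, 116, 116, 120, 122, 124, 122, 120, 124, 126, 132, 120, 97, 95, 93, 96, 90, 90, 93, 110, 126, 124, 119, 117, 121, 124]
```

play_rows(deltas=[{"slide":[-0.0004,0,0.002],"delta_rot":[0,0,0]},{"slide":[-0.0007,0,0.004],"delta_rot":[0,0,0]},{"slide":[-0.0007,0,0.006],"delta_rot":[0,0,0]},{"slide":[-0.0007,0,0.008],"delta_rot":[0,0,0]},{"slide":[-0.0007,0,0.0095],"delta_rot":[0,0,0]},{"slide":[-0.0007,0,0.011],"delta_rot":[0,0,0]},{"slide":[-0.0007,0,0.012],"delta_rot":[0,0,0]},{"slide":[-0.0007,0,0.012],"delta_rot":[0,0,0]}])

```text
t: 7.05
position: [0.5214, 0.2023, 0.0456]
eef_rot: [-0.27, -3.13, 0.0]
ft_force: [0.1, 0.0, -1.6]
opening: 0.154
```

```bash
python3 cmd.py u -.0007 0 .012 0; python3 - <<'E'
from h import *
for n in("scene","top"): cv2.imwrite(f"pics/{n}7.png",arm.grab_frame(n)[:,:,::-1])
o=arm.get_obs(); print(o['position'],o['ft_force'])
crop("pics/scene7.png","pics/e7.png",282,285,332,335,14)
E
```

```text
cmd [5.22300e-01 2.02900e-01 4.60000e-02 8.01997e+01]
[0.5214989  0.20238603 0.04582496] [-0.39402877 -0.0039097  -0.85400383]
```

View pics/e7.png

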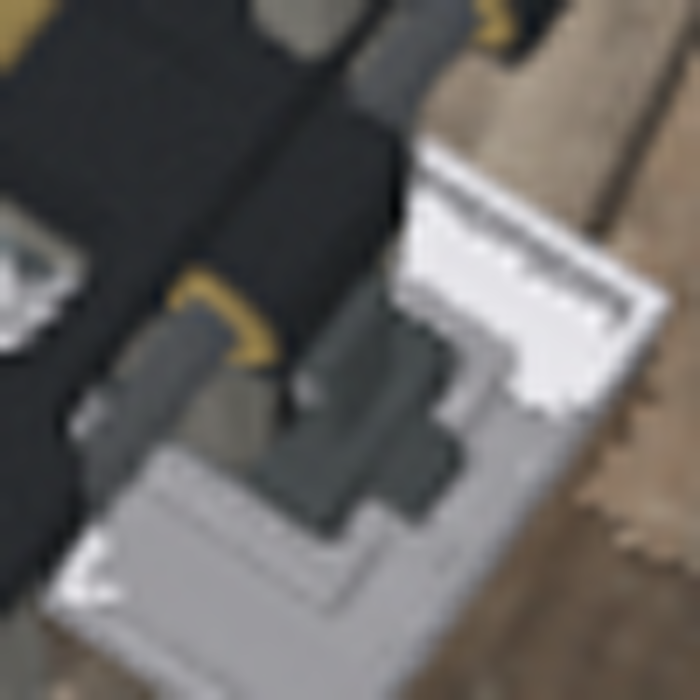

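play_rows(deltas=[{"slide":[0,0,0.0015],"delta_rot":[0,0,0]},{"slide":[0,0,0.003],"delta_rot":[0,0,0]},{"slide":[0,0,0.0045],"delta_rot":[0,0,0]},{"slide":[0,0,0.0055],"delta_rot":[0,0,0]},{"slide":[0,0,0.0055],"delta_rot":[0,0,0]},{"slide":[0,0,0.0055],"delta_rot":[0,0,0]}])

```text
t: 7.75
position: [0.5214, 0.2024, 0.0402]
eef_rot: [-0.27, -3.13, 0.0]
ft_force: [-0.2, -0.2, -0.5]
opening: 0.15
```

```bash
python3 cmd.py u 0 0 .0055 0; python3 - <<'E'
from h import *
cv2.imwrite("pics/scene8.png",arm.grab_frame("scene")[:,:,::-1])
o=arm.get_obs(); print(o['position'],o['ft_force'])
crop("pics/scene8.png","pics/e8.png",282,285,332,335,14)
E
```

```text
cmd [5.22300e-01 2.02900e-01 4.05000e-02 8.01997e+01]
[0.5214823  0.2024001  0.04031717] [ 0.09431654 -0.64142466 -0.37410372]
```

View pics/e8.png

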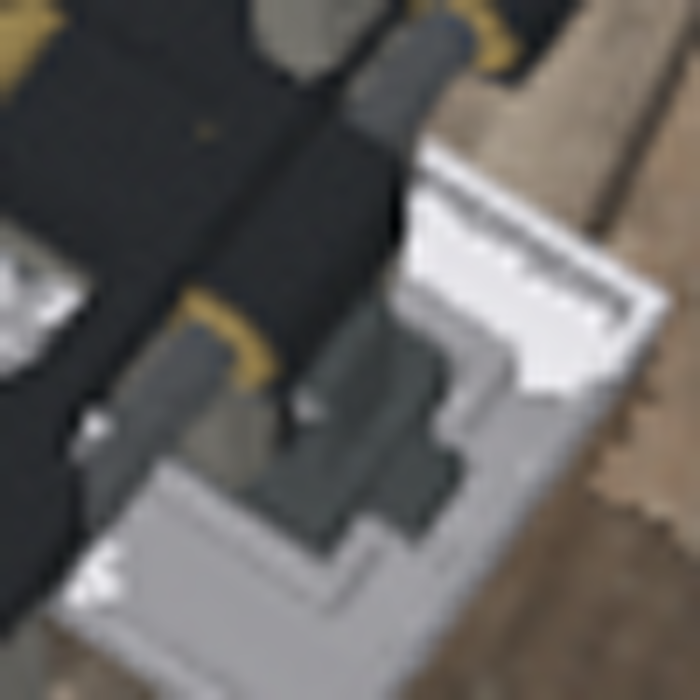

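play_rows(deltas=[{"slide":[0,0,0.0005],"delta_rot":[0,0,0]},{"slide":[0,0,0.0008],"delta_rot":[0,0,0]},{"slide":[0,0,0.0008],"delta_rot":[0,0,0]}])

```text
t: 8.1
position: [0.5215, 0.2024, 0.0398]
eef_rot: [0.27, 3.13, 0.0]
ft_force: [0.0, 0.7, 2.2]
opening: 0.148
```

play_rows(deltas=[{"slide":[0,0,0],"delta_rot":[0,0,0]},{"slide":[0,0,0],"delta_rot":[0,0,0]},{"slide":[0,0,0],"delta_rot":[0,0,0]},{"slide":[0,0,0],"delta_rot":[0,0,0]},{"slide":[0,0,-0.003],"delta_rot":[0,0,0]},{"slide":[0,0,-0.02],"delta_rot":[0,0,0]},{"slide":[0,0,-0.05],"delta_rot":[0,0,0]},{"slide":[0,0,-0.07],"delta_rot":[0,0,0]},{"slide":[0,0,-0.07],"delta_rot":[0,0,0]}], jaw=0.6)

```text
t: 9.0
position: [0.5233, 0.2031, 0.1124]
eef_rot: [0.27, 3.125, 0.005]
ft_force: [-0.2, 0.7, -0.4]
opening: 0.6
```

```bash
python3 cmd.py u 0 0 .0008 0 0 0 -.07 0; python3 - <<'E'
from h import *
for n in("scene","top"): cv2.imwrite(f"pics/{n}9.png",arm.grab_frame(n)[:,:,::-1])
o=arm.get_obs(); print(o['t'],o['position'],o['ft_force'],o['opening'])
crop("pics/scene9.png","pics/e9.png",215,235,345,345,6)
crop("pics/top9.png","pics/e10.png",205,155,285,265,5)
E
```

```text
cmd [ 0.5223  0.2029  0.1097 80.1997]
9.1 [0.52146818 0.20253188 0.10971513] [ 0.13278594 -0.2837287  -0.2099706 ] 0.6030854014952449
```

View pics/e9.png

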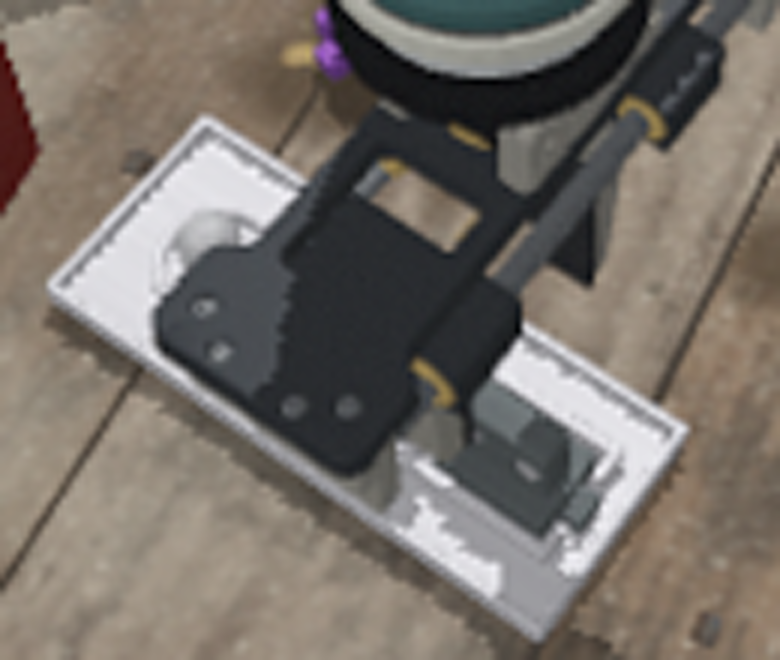

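View pics/e10.png

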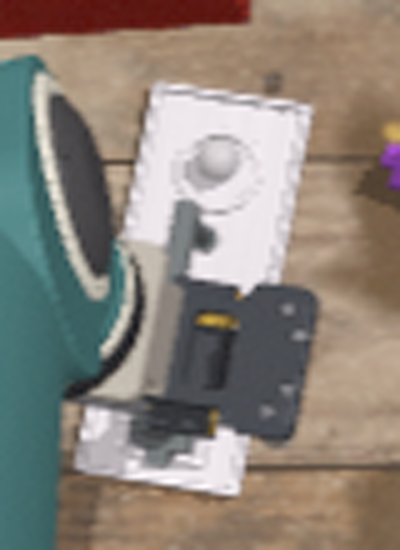

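```bash
python3 cmd.py t .5818 .1924 .0622 80.2
```

```text
cmd [ 0.5223  0.2029  0.1097 80.1997]
slide [-0.0605, -0.0002, 0.0475] rotz -0.0
```

play_rows(deltas=[{"slide":[-0.02,0,0],"delta_rot":[0,0,0]},{"slide":[-0.045,0,0],"delta_rot":[0,0,0]},{"slide":[-0.0605,0,0.003],"delta_rot":[0,0,0]},{"slide":[-0.0605,0,0.015],"delta_rot":[0,0,0]},{"slide":[-0.0605,0,0.03],"delta_rot":[0,0,0]},{"slide":[-0.0605,0,0.042],"delta_rot":[0,0,0]},{"slide":[-0.0605,0,0.0475],"delta_rot":[0,0,0]},{"slide":[-0.0605,0,0.0475],"delta_rot":[0,0,0]},{"slide":[-0.0605,0,0.0475],"delta_rot":[0,0,0]}])

```text
t: 10.0
position: [0.5809, 0.1922, 0.0621]
eef_rot: [0.269, 3.13, 0.0]
ft_force: [0.1, -0.1, 0.3]
opening: 0.604
```

```bash
python3 cmd.py u -.0605 0 .0475 0; python3 - <<'E'
from h import *
for n in("scene","top"): cv2.imwrite(f"pics/{n}10.png",arm.grab_frame(n)[:,:,::-1])
o=arm.get_obs(); print(o['t'],o['position'],o['ft_force'],o['opening'])
crop("pics/scene10.png","pics/f1.png",215,235,345,345,6)
crop("pics/top10.png","pics/f2.png",205,155,285,265,5)
E
```

```text
cmd [5.81900e-01 1.92600e-01 6.22000e-02 8.01997e+01]
10.1 [0.58139354 0.19229143 0.06262201] [-0.24240491  0.22671857 -0.73903281] 0.6014513272565929
```

View pics/f1.png

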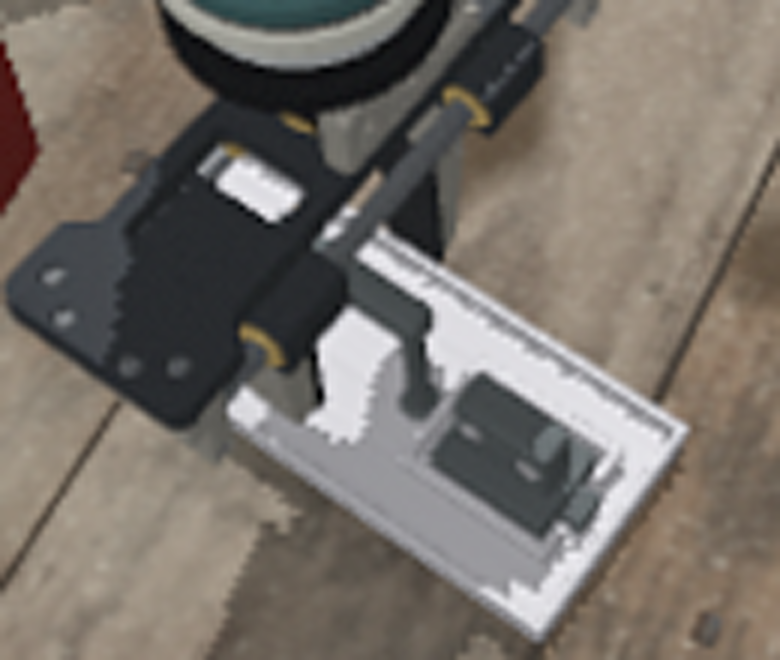

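View pics/f2.png

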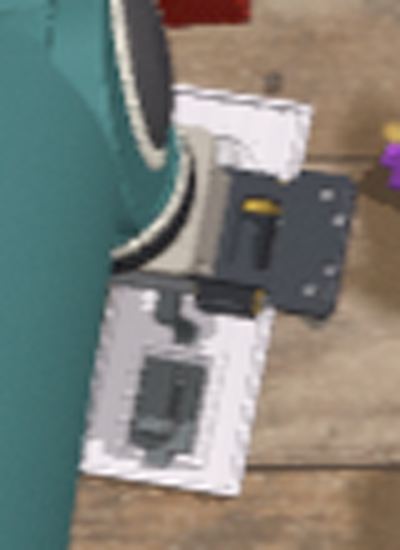

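play_rows(deltas=[{"slide":[0,0,0],"delta_rot":[0,0,0]},{"slide":[0,0,0],"delta_rot":[0,0,0]},{"slide":[0,0,0],"delta_rot":[0,0,0]},{"slide":[0,0,0],"delta_rot":[0,0,0]},{"slide":[0,0,0],"delta_rot":[0,0,0]},{"slide":[0,0,0],"delta_rot":[0,0,0]},{"slide":[0,0,0],"delta_rot":[0,0,0]},{"slide":[0,0,0],"delta_rot":[0,0,0]}], jaw=0)

```text
t: 10.9
position: [0.5809, 0.1912, 0.0619]
eef_rot: [-0.271, -3.13, 0.001]
ft_force: [-0.8, -2.2, 0.4]
opening: 0.124
```

play_rows(deltas=[{"slide":[0,0,-0.001],"delta_rot":[0,0,0]},{"slide":[0,0,-0.003],"delta_rot":[0,0,0]},{"slide":[0,0,-0.006],"delta_rot":[0,0,0]},{"slide":[0,0,-0.01],"delta_rot":[0,0,0]},{"slide":[0,0,-0.014],"delta_rot":[0,0,0]},{"slide":[0,0,-0.017],"delta_rot":[0,0,0]},{"slide":[0,0,-0.019],"delta_rot":[0,0,0]},{"slide":[0,0,-0.02],"delta_rot":[0,0,0]},{"slide":[0,0,-0.02],"delta_rot":[0,0,0]},{"slide":[0,0,-0.02],"delta_rot":[0,0,0]}])

```text
t: 11.9
position: [0.581, 0.1921, 0.0819]
eef_rot: [-0.27, -3.13, 0.0]
ft_force: [0.2, 0.1, -4.3]
opening: 0.126
```

```bash
python3 cmd.py u 0 0 -.02 0; python3 - <<'E'
from h import *
for n in("scene","top"): cv2.imwrite(f"pics/{n}11.png",arm.grab_frame(n)[:,:,::-1])
o=arm.get_obs(); print(o['t'],o['position'],o['ft_force'],o['ft_torque'],o['opening'])
crop("pics/scene11.png","pics/f3.png",215,235,345,345,6)
crop("pics/top11.png","pics/f4.png",205,155,285,265,5)
E
```

```text
cmd [ 0.5819  0.1926  0.0822 80.1997]
12.0 [0.58095342 0.19198204 0.08184093] [ 0.33020474 -0.49711917 -4.77316645] [-0.00829081  0.00177292  0.01613944] 0.1266501029539371
```

View pics/f3.png

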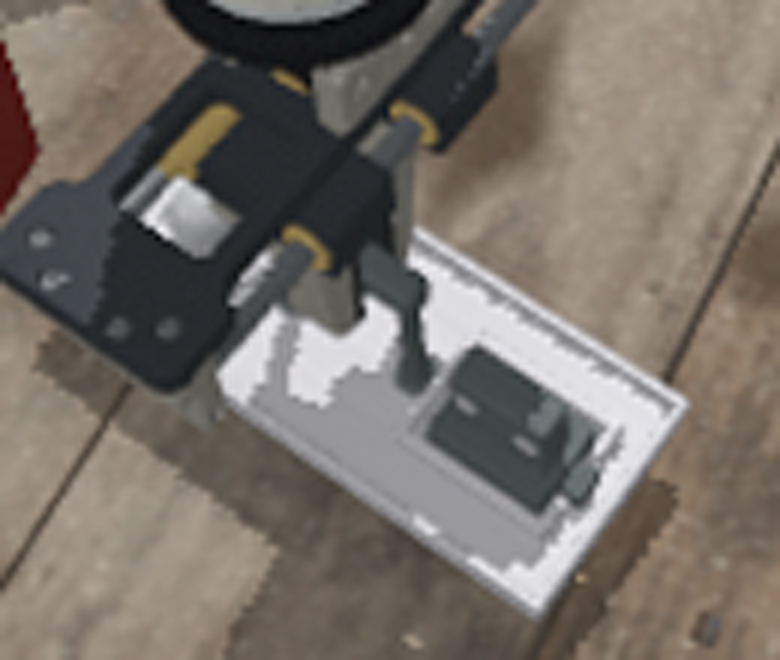

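View pics/f4.png

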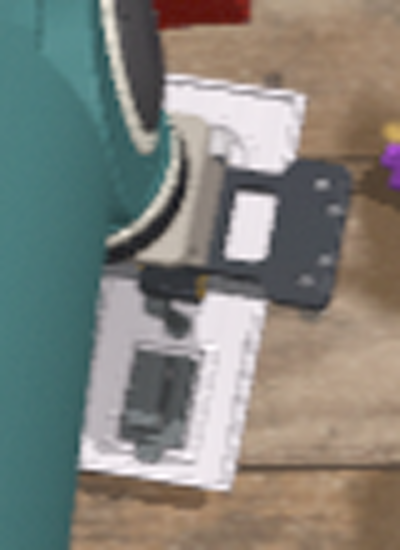

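```bash
python3 cmd.py t .606 -.186 .1783 80.2; python3 - <<'E'
import numpy as np
s=np.arange(1,31)/30; m=10*s**3-15*s**4+6*s**5; print(m.round(3).tolist())
s=np.arange(1,11)/10; print((10*s**3-15*s**4+6*s**5).round(3).tolist())
E
```

```text
cmd [ 0.5819  0.1926  0.0822 80.1997]
slide [-0.0882, -0.369, -0.0961] rotz -0.0
[0.0, 0.003, 0.009, 0.019, 0.035, 0.058, 0.087, 0.122, 0.163, 0.21, 0.262, 0.317, 0.376, 0.438, 0.5, 0.562, 0.624, 0.683, 0.738, 0.79, 0.837, 0.878, 0.913, 0.942, 0.965, 0.981, 0.991, 0.997, 1.0, 1.0]
[0.009, 0.058, 0.163, 0.317, 0.5, 0.683, 0.837, 0.942, 0.991, 1.0]
```

play_rows(deltas=[{"slide":[0,0,-0.001],"delta_rot":[0,0,0]},{"slide":[0,0,-0.0055],"delta_rot":[0,0,0]},{"slide":[0,0,-0.0155],"delta_rot":[0,0,0]},{"slide":[0,0,-0.0305],"delta_rot":[0,0,0]},{"slide":[0,0,-0.048],"delta_rot":[0,0,0]},{"slide":[0,0,-0.0655],"delta_rot":[0,0,0]},{"slide":[0,0,-0.0805],"delta_rot":[0,0,0]},{"slide":[0,0,-0.0905],"delta_rot":[0,0,0]},{"slide":[0,0,-0.095],"delta_rot":[0,0,0]},{"slide":[0,0,-0.0961],"delta_rot":[0,0,0]}])

```text
t: 13.0
position: [0.5811, 0.1921, 0.1787]
eef_rot: [0.27, 3.129, 0.001]
ft_force: [0.3, 0.1, -4.8]
opening: 0.129
```

```bash
python3 cmd.py u 0 0 -.0961 0; python3 - <<'E'
from h import *
for n in("scene","top"): cv2.imwrite(f"pics/{n}12.png",arm.grab_frame(n)[:,:,::-1])
o=arm.get_obs(); print(o['t'],o['position'],o['ft_force'],o['ft_torque'],o['opening'])
crop("pics/scene12.png","pics/f5.png",200,180,350,320,5)
crop("pics/top12.png","pics/f6.png",185,130,305,265,4)
E
```

```text
cmd [ 0.5819  0.1926  0.1783 80.1997]
13.1 [0.58070307 0.19197542 0.17766509] [-0.20164669 -0.59843376 -4.44817914] [-0.00935364 -0.03133094 -0.02175585] 0.12725518461820476
```

View pics/f5.png

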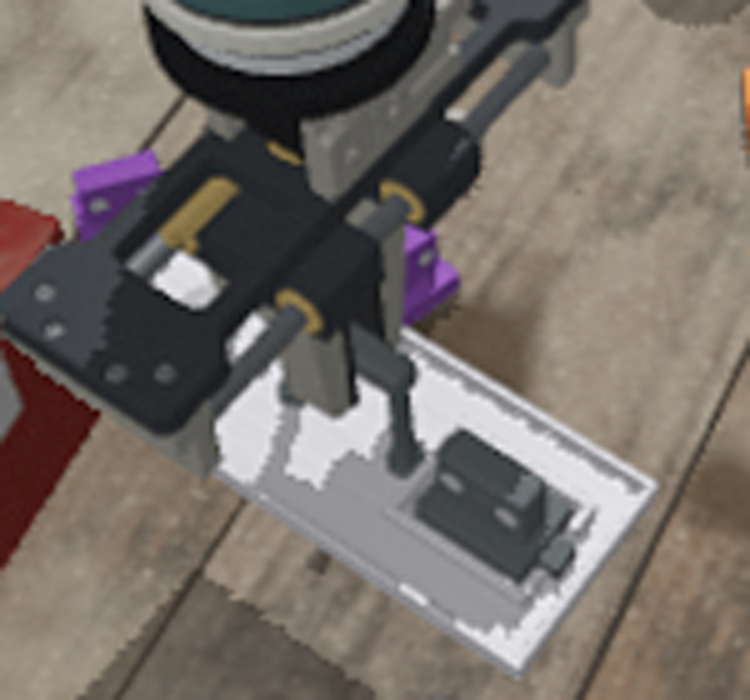

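View pics/f6.png

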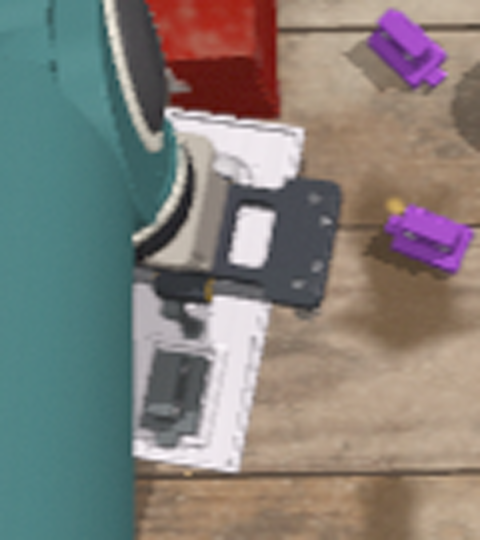

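The tray is held level and the block is still seated. I'll traverse now.

play_rows(deltas=[{"slide":[-0.0003,-0.0011,0],"delta_rot":[0,0,0]},{"slide":[-0.0008,-0.0033,0],"delta_rot":[0,0,0]},{"slide":[-0.0017,-0.007,0],"delta_rot":[0,0,0]},{"slide":[-0.0031,-0.0129,0],"delta_rot":[0,0,0]},{"slide":[-0.0051,-0.0214,0],"delta_rot":[0,0,0]},{"slide":[-0.0077,-0.0321,0],"delta_rot":[0,0,0]},{"slide":[-0.0108,-0.045,0],"delta_rot":[0,0,0]},{"slide":[-0.0144,-0.0601,0],"delta_rot":[0,0,0]},{"slide":[-0.0185,-0.0775,0],"delta_rot":[0,0,0]},{"slide":[-0.0231,-0.0967,0],"delta_rot":[0,0,0]}])

```text
t: 14.1
position: [0.5873, 0.0911, 0.1782]
eef_rot: [0.271, 3.13, -0.0]
ft_force: [-0.5, -0.1, -3.7]
opening: 0.127
```

play_rows(deltas=[{"slide":[-0.0049,-0.0203,0],"delta_rot":[0,0,0]},{"slide":[-0.0101,-0.0421,0],"delta_rot":[0,0,0]},{"slide":[-0.0155,-0.0649,0],"delta_rot":[0,0,0]},{"slide":[-0.021,-0.0878,0],"delta_rot":[0,0,0]},{"slide":[-0.0265,-0.1107,0],"delta_rot":[0,0,0]},{"slide":[-0.0319,-0.1336,0],"delta_rot":[0,0,0]},{"slide":[-0.0371,-0.1553,0],"delta_rot":[0,0,0]},{"slide":[-0.042,-0.1756,0],"delta_rot":[0,0,0]},{"slide":[-0.0466,-0.1948,0],"delta_rot":[0,0,0]},{"slide":[-0.0507,-0.2122,0],"delta_rot":[0,0,0]}])

```text
t: 15.1
position: [0.6004, -0.1276, 0.1782]
eef_rot: [0.272, 3.13, -0.001]
ft_force: [1.2, 0.7, -5.6]
opening: 0.13
```

play_rows(deltas=[{"slide":[-0.0036,-0.0151,0],"delta_rot":[0,0,0]},{"slide":[-0.0067,-0.028,0],"delta_rot":[0,0,0]},{"slide":[-0.0093,-0.0387,0],"delta_rot":[0,0,0]},{"slide":[-0.0113,-0.0472,0],"delta_rot":[0,0,0]},{"slide":[-0.0127,-0.0531,0],"delta_rot":[0,0,0]},{"slide":[-0.0136,-0.0568,0],"delta_rot":[0,0,0]},{"slide":[-0.0141,-0.059,0],"delta_rot":[0,0,0]},{"slide":[-0.0144,-0.0601,0],"delta_rot":[0,0,0]},{"slide":[-0.0144,-0.0601,0],"delta_rot":[0,0,0]},{"slide":[-0.0144,-0.0601,0],"delta_rot":[0,0,0]}])

```text
t: 16.1
position: [0.6049, -0.1861, 0.1781]
eef_rot: [-0.269, -3.13, -0.0]
ft_force: [-0.1, -0.4, -4.6]
opening: 0.125
```

play_rows(deltas=[{"slide":[0,0,0],"delta_rot":[0,0,0]},{"slide":[0,0,0],"delta_rot":[0,0,0]},{"slide":[0,0,0],"delta_rot":[0,0,0]},{"slide":[0,0,0],"delta_rot":[0,0,0]},{"slide":[0,0,0],"delta_rot":[0,0,0]}])

```text
t: 16.6
position: [0.6048, -0.1866, 0.1781]
eef_rot: [0.27, 3.13, 0.0]
ft_force: [-0.3, -0.3, -4.9]
opening: 0.129
```

```bash
python3 cmd.py u -.0882 -.369 0 0; python3 - <<'E'
from h import *
for n in("scene","top"): cv2.imwrite(f"pics/{n}13.png",arm.grab_frame(n)[:,:,::-1]); print(arm.get_obs()['position'])
o=arm.get_obs(); print(o['t'],o['position'],o['ft_force'],o['ft_torque'],o['opening'],o['eef_rot'])
crop("pics/scene13.png","pics/g1.png",280,80,430,200,5)
crop("pics/top13.png","pics/g2.png",330,130,480,260,5)
E
```

```text
cmd [ 0.606  -0.186   0.1783 80.1997]
[ 0.6048235  -0.18660079  0.17811633]
[ 0.60476751 -0.18661697  0.17807413]
16.7 [ 0.60476751 -0.18661697  0.17807413] [-0.03348819 -0.01043551 -4.27412008] [ 0.01645759  0.00695872 -0.02148478] 0.13141813345791842 [-2.69948811e-01 -3.12996719e+00 -6.65411719e-05]
```

View pics/g1.png

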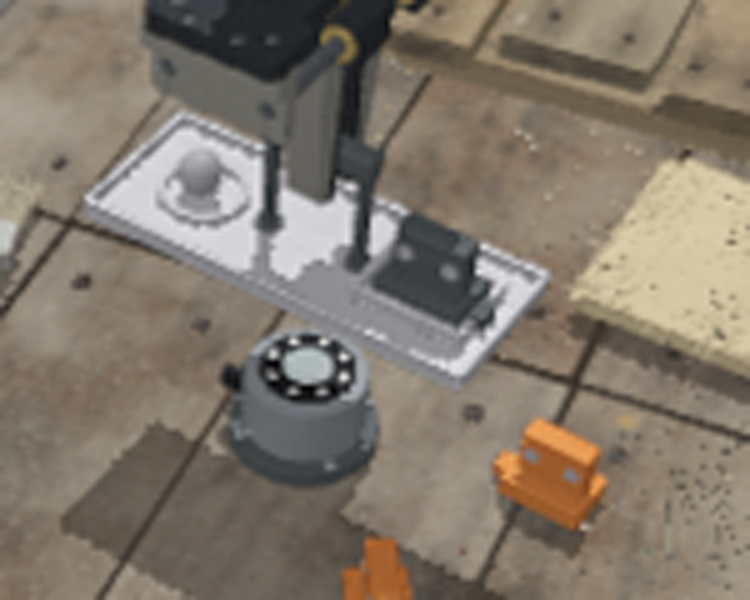

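View pics/g2.png

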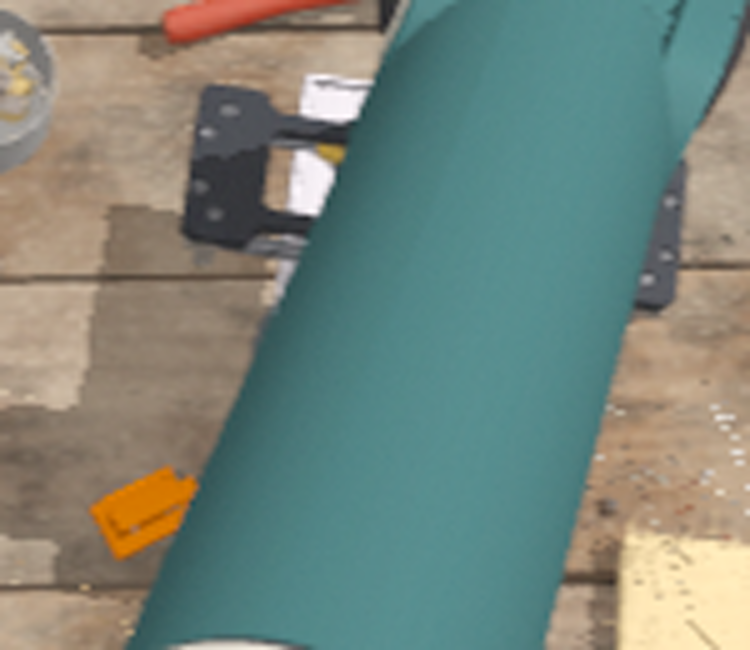

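```bash
python3 - <<'E'
from h import *
crop("pics/scene13.png","pics/g3.png",295,100,395,160,8)
C=np.array([(183,117),(86,202),(460,378),(547,275)])/5+[279.6,79.6]
W=np.array([onz("scene",c,.127)[:2] for c in C]); print(W.round(4).tolist(),W.mean(0)); 
d=lambda i,j:np.linalg.norm(W[i]-W[j]).round(4)
print(d(0,1),d(1,2),d(2,3),d(3,0),d(0,2),d(1,3))
c=np.array((307,367))/5+[279.6,79.6];print("viewer now",onz("scene",c,.046))
print("pred corners", [((proj("scene",[[.6048+np.cos(a)*x-np.sin(a)*y,-.1866+np.sin(a)*x+np.cos(a)*y,.127]])[0]-[279.6,79.6])*5).round(0).tolist() for a in [np.radians(-9.8)] for x,y in((.1,-.04),(.1,.04),(-.1,.04),(-.1,-.04))])
E
```

```text
[[0.6969, -0.2357], [0.7107, -0.1604], [0.5169, -0.1271], [0.5042, -0.2045]] [ 0.60717605 -0.18193117]
0.0765 0.1967 0.0785 0.1952 0.2102 0.2111
viewer now [ 0.60590893 -0.18330985  0.046     ]
pred corners [[190.0, 109.0], [91.0, 198.0], [471.0, 376.0], [560.0, 272.0]]
```

View pics/g3.png

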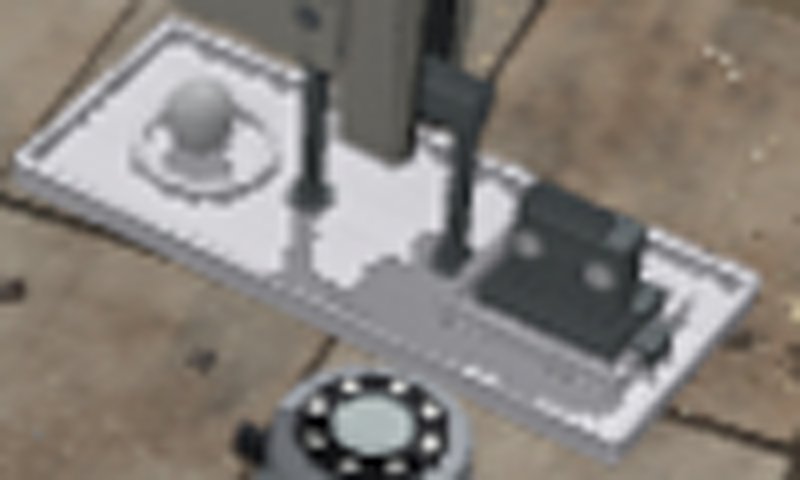

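play_rows(deltas=[{"slide":[0.0003,-0.0006,0],"delta_rot":[0,0,0]},{"slide":[0.0006,-0.0013,0],"delta_rot":[0,0,0]},{"slide":[0.0006,-0.0013,0],"delta_rot":[0,0,0]},{"slide":[0.0006,-0.0013,0],"delta_rot":[0,0,0]},{"slide":[0.0006,-0.0013,0],"delta_rot":[0,0,0]},{"slide":[0.0006,-0.0013,0],"delta_rot":[0,0,0]},{"slide":[0.0006,-0.0013,0],"delta_rot":[0,0,0]},{"slide":[0.0006,-0.0013,0],"delta_rot":[0,0,0]},{"slide":[0.0006,-0.0013,0],"delta_rot":[0,0,0]},{"slide":[0.0006,-0.0013,0],"delta_rot":[0,0,0]}])

```text
t: 17.7
position: [0.604, -0.1878, 0.1781]
eef_rot: [0.27, 3.13, 0.0]
ft_force: [-0.0, 0.4, -4.0]
opening: 0.13
```

```bash
python3 - <<'E'
from h import *
cv2.imwrite("pics/scene14.png",arm.grab_frame("scene")[:,:,::-1])
o=arm.get_obs(); print(o['t'],o['position'],o['ft_force'],o['opening'],abs(o['qd']).max())
crop("pics/scene14.png","pics/g4.png",200,80,440,260,3)
E
```

```text
17.75 [ 0.60396035 -0.18782885  0.17809051] [-0.53189279 -0.20325096 -3.78906984] 0.13108827430765577 0.0016592745313022967
```

View pics/g4.png

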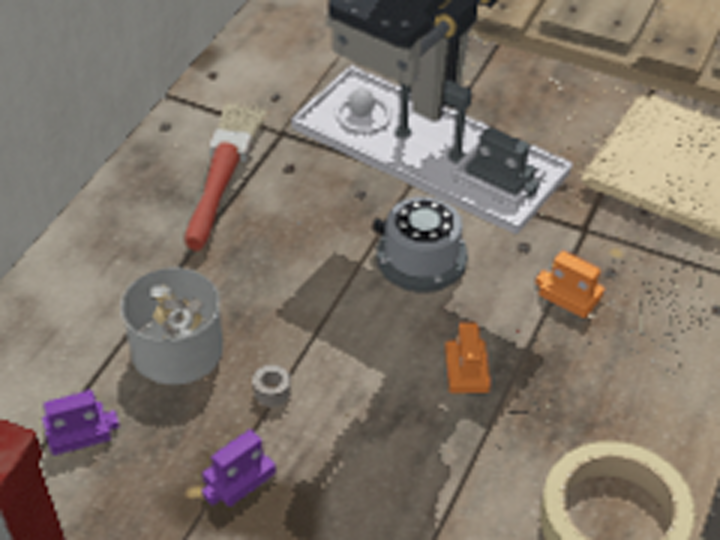

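The tray is steady, the ball is in its pocket, the block is seated, and the tin and bush look undisturbed. I'm handing in the job.

```bash
python3 -c "
from workcell import arm
print(arm.close_job())"
```

```text
the job is handed in; nothing more can be done
None
```

The job is done and was handed in at 17.75 s. The block is seated in the nest with its tab in the notch, and I let go of it while the tray stood on the bench. I then lifted the tray by its bar and carried it level to the bench camera, where the arm is still holding it.

**Last checks:**
- **Holding:** the arm was essentially still (joint speeds under 0.002 rad/s), with the tray's weight on the wrist at about 4 N and the jaws closed on the bar.
- **Height:** the tool was at z = 0.178 m. That puts the underside about 0.116 m above the bench, or 7 cm above the camera's top. It is worked out from where I gripped the bar, not measured directly.
- **Ball, block, tin and bush:** the last picture showed the ball in its pocket, the block seated, and the tin and bush apparently undisturbed.

**Checks that disagreed or were limited:**
- **Camera disagreement:** the two cameras differed by about 3 to 5 mm in y. I corrected for this by comparing the held block with the nest, and by estimating the scene camera's offset.
- **Centring:** only the scene view could check this, because the arm blocked the top camera. It showed the tray about 2 mm off centre, so I moved it about 1.4 mm to correct. I did not measure again after that, so expect it to be within about 2 mm.
- **Tray size:** in that view the tray measured about 2–4% too small, most likely from how I picked the corners. The two diagonals matched to within 1 mm, so it looked level.

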